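# Change the die in a geared jack press and wind the foot down onto it

## Robot

A 6-joint arm with a two-finger parallel gripper is mounted at the origin on the work surface. World frame = base frame: x ahead of the robot, y to its left, z up, the work surface at z = 0. Lengths are in m, angles in rad, forces in N, time in s.
With the tool pointing down it reaches from about 0.375 to 0.925 m from the base axis. Payload 5.7 kg.
Tool frame: the origin (TCP) lies midway between the tips of the shut fingers; the grasp point (between the pads) lies 19 mm behind it (arm.tcp_to_grasp is the z of the grasp point in the tool frame, in m); z points along the fingers, y is the direction in which the jaws open and shut (so a half turn about z gives the same grasp; the last joint's range is limited). The gripper opens to 85 mm and grips with 20 to 120 N. Pads are 22 mm wide; open, the fingers measure 114 mm over their backs; the gripper's body (76 mm by 85 mm) begins 54 mm behind the grasp point. The pads swing forward as they close: fully open they stand 13 mm farther back than shut.
Start: joints at [-0.115, 0.359, 1.51, -0, 1.272, -0.115], TCP at [0.6, -0, 0.231] pointing down, gripper open.
Joint ranges: [-2.97, 2.97], [-1.01, 2.36], [0.21, 2.38], [-0.96, 4.11], [0.2, 2.71], [-2.98, 2.98]. Speed limits (rad/s): [2.39, 2.39, 3.14, 3.14, 3.14, 3.14].

## Interface

Orientations are given as a rotation vector (axis times angle).
In Python, from rig import arm gives the robot as it stands.
- The arm moves only by the tool step_arm, never from a script. Its argument "rows" is text: rows parted by semicolons, each of 7 numbers parted by spaces: the turn, a rotation vector about the tool's x, y, z in rad, then the shift along the tool's x, y, z in cm, then the opening in per cent of the stroke, from 0 (shut) to 100 (fully open). In form: wx wy wz x y z claw; .... A call has 1 to 12 rows; each row shifts and turns the commanded pose from where the row before left it, along the tool's axes as they then stand; what a row does not reach is not made up. A row lasts 1/12 s, in which the tool goes at most 41.7 mm and 7.16 degrees, less where a joint would pass 70% of its speed; a pose out of reach is approached as far as the arm can. A call with a gripper value outside its range is refused whole. The fingers move at their own pace and stop on an object; "grip_force" is the grip in N (left out, the last holds). Time passes only in rows, so rows that do not move let the fingers close. It gives the time, the measured TCP pose, the force and the opening at its end, in the units of the state.
- arm.state(): the state, without advancing time (a new reading comes with each control period).
- arm.camera(name): name is "scene" or "side" or "wrist"; returns a dict with "frame" (384x512x3 uint8, red, green, blue), "fx", "fy", "cx", "cy" (pixels), "pose" (4x4, takes a point from camera to world coordinates). Camera axes: x right, y down, z forward; pixel columns grow to the right and rows downward; lengths in m; the calibration is good to about 2 mm. The wrist camera is an equidistant fisheye: a pixel r from the principal point sees the ray r / f radians off the axis. A picture is of the moment at which its call begins. There is no depth.
- arm.job_done(): hands the job in, once; it reports no verdict.
The state is a dict: "time": time; "qpos": joint angles; "joint_velocities": joint speeds; "joint_efforts": joint torques, N m; "ee_pos": TCP position; "tcp_rot": TCP orientation; "force": force on the tool from outside, world axes, zero at the start; "torque": the same for the moment, N m; "width": finger opening in m.
Only numpy, scipy, OpenCV 4.12 (cv2) and the standard library are available. Lean on these libraries where they do the work, as an engineer would, in place of code of your own. Each camera call takes 0.05 s, during which the arm holds its last target.

## Task

Take the square die out of the jack press and lay it flat on the grey soldering slab, then set the round die on the press's base plate, centred under the foot. Wind the crank clockwise until the foot has landed on the round die and presses it firmly - the crank grows heavier and the foot's spring is about half closed - but do not wind it solid; then let go. Leave the narrow die and everything else on the bench where it is.

Things in the scene. Friction and masses are not known exactly. Their poses are not given: they have to be found in the camera images.
- anvil (a point): On top of the press's steel base plate (10 mm thick, reaches 60 mm from here along -x and either y), straight under the foot. The press is a grey C-frame, z up: open mouth to its own -x (roughly towards the robot), column 83 to 128 mm along +x, 70 mm wide. Its head over the mouth is 76 mm wide, 107 to 167 mm above the plate, reaching 48 mm along -x.
- crank_axis (a point): Point on the vertical axis of the crank, over the foot, at the height of the middle of the crank's knob (214.5 mm above the base plate).
- knob_centre (a point): Middle of the crank's upright, freely spinning wooden knob, 22 mm in diameter, 45 mm tall, 50 mm from the crank axis, on top of the arm; it goes round in a level circle. Clockwise from above lowers the foot 24 mm a turn (3.82 mm/rad). About 7 N at the knob turns it and it stays where left; each newton at the foot adds about 0.08 N at the knob.
- foot: The jack's round steel foot, 56 mm in diameter, 11 mm thick; origin at the middle of its sole, z up. Starts 44 to 68 mm above the base plate. A spring carries it on the ram and can close 12 mm: yields from about 8 N, 6.5 N more per mm, about 47 N half closed; solid at 12 mm.
- round_die_head (a point): Middle, half-way up, of the head of the round die (a disc 70 mm in diameter), 24 mm thick, plain aluminium. Holder: flat arm 26 mm wide, 12 mm thick along the head's -x, ending 125 mm out in an upright square post, top 60 mm above the flat underside. About 0.28 kg, balance about 50 mm from here. z up; 12 mm above the underside. Starts on the plywood board.
- round_die_post (a point): Middle of the upright square post (22 x 22 mm, faces along its x and y) of the round die, 18 mm below the post's top, 42 mm above the holder's underside: the place to grip. x points to the die head, 125 mm away.
- square_die_head (a point): Middle, half-way up, of the head of the square die (62 x 62 mm), 24 mm thick, plain aluminium. Holder: flat arm 26 mm wide, 12 mm thick along the head's -x, ending 125 mm out in an upright square post, top 60 mm above the flat underside. About 0.28 kg, balance about 50 mm from here. z up; 12 mm above the underside. Starts in the press, under the foot, arm out of the mouth.
- square_die_post (a point): Middle of the upright square post (22 x 22 mm, faces along its x and y) of the square die, 18 mm below the post's top, 42 mm above the holder's underside: the place to grip. x points to the die head, 125 mm away.
- narrow_die_head (a point): Middle, half-way up, of the head of the narrow die (a bar 78 mm long and 36 mm wide, running along the arm), 24 mm thick, plain aluminium. Holder: flat arm 26 mm wide, 12 mm thick along the head's -x, ending 125 mm out in an upright square post, top 60 mm above the flat underside. About 0.28 kg, balance about 50 mm from here. z up; 12 mm above the underside. Starts on the plywood board next to the round die, to be left alone.
- slab: Grey soldering slab, fixed on the bench, 220 mm (x) x 200 mm (y) x 10 mm thick; origin in the middle of its underside. Its half at y < 0.03 m is free; the dapping block stands on the other side. To the left or to the right of the press.
- dapping_block: Bystander: 50 mm dark steel cube, origin in the middle of its underside, on the slab.
- jar: Bystander: amber glass jar 64 mm in diameter, 100 mm tall, origin in the middle of its underside.
- charcoal: Bystander: black charcoal block 70 x 100 x 40 mm, origin in the middle of its underside.
- mandrel: Bystander: upright tapered steel ring mandrel, 130 mm tall on a 52 mm foot, origin in the middle of its underside.
Not all that is in view belongs to the job. Leave any green look-alike of the part that bears round_die_head alone. What is shaped like the part that bears square_die_head but blue is not meant.

How it is judged:
By the outcome, as a careful person would: the job done as asked, in the order asked, and still so for the second after the job is handed in, with the robot touching nothing.
It also fails if it takes over 72 s, if anything falls off the work surface, if the arm or the gripper's body presses on something with over 40 N, if the wrist force passes 120 N, or if a joint passes its speed limit or range.

## Working session

There is one attempt and no reset: what is moved stays moved. The work goes in short steps, Python scripts to look and compute and a tool call to move; the robot and the scene stay as the last step left them, time stands still between calls to the robot, and variables do not carry over. Pictures are saved under pics/ and viewed, and the job is handed in when it is done.

Besides the shell and the picture viewer there is one more tool, called after "Call:" as a command line: name --argument value ..., lists and objects as JSON in quotes. step_arm: Moves the arm, as the interface text tells. Its arguments: {"type":"object","properties":{"rows":{"type":"string"},"grip_force":{"type":"number"}},"required":["rows"]}

```bash
ls; mkdir -p pics
python3 - <<'E'
from rig import arm
import cv2,numpy as np
print(arm.state(), arm.tcp_to_grasp)
for n in ["scene","side","wrist"]:
    c=arm.camera(n); cv2.imwrite(f"pics/{n}0.png",c["frame"][:,:,::-1]); np.savez(f"{n}0.npz",**c)
    print(n,c["fx"],c["fy"],c["cx"],c["cy"],np.round(c["pose"],3).tolist())
E
```

```text
pics
{'time': 0.0, 'qpos': array([-1.15082809e-01,  3.59504496e-01,  1.51146675e+00, -1.97690004e-06,
        1.27249533e+00, -1.15067150e-01]), 'joint_velocities': array([ 0.00040887,  0.0015527 ,  0.00027732, -0.00037381, -0.00140083,
        0.00051052]), 'joint_efforts': array([ 1.29930839e-03, -5.27625310e+01, -2.78622150e+01, -4.65676479e-06,
        1.33227845e-02, -6.89415833e-05]), 'ee_pos': array([5.99302023e-01, 8.26201223e-05, 2.30440833e-01]), 'tcp_rot': array([-2.22042031e+00, -2.22038684e+00,  1.83012181e-03]), 'force': array([ 1.3622489 , -0.53689974,  0.24061067]), 'torque': array([-0.0079692 ,  0.00762291, -0.05079861]), 'width': 0.08508264426132073} -0.0187
scene 352.80058912094376 352.80058912094376 258.6943857640498 195.16147461856372 [[-0.532, 0.614, -0.583, 1.081], [0.847, 0.388, -0.364, 0.362], [0.003, -0.687, -0.726, 0.898], [0.0, 0.0, 0.0, 1.0]]
side 358.5205192075531 358.5205192075531 257.29397040825796 191.06335002170655 [[0.842, -0.284, 0.458, 0.001], [-0.539, -0.417, 0.732, -0.858], [-0.017, -0.863, -0.505, 0.691], [0.0, 0.0, 0.0, 1.0]]
wrist 297.3186396354542 297.3186396354542 259.382566333079 191.66844429185954 [[1.0, 0.001, -0.002, 0.6], [0.001, -0.961, -0.275, 0.069], [-0.002, 0.275, -0.961, 0.374], [0.0, 0.0, 0.0, 1.0]]
```

View pics/scene0.png

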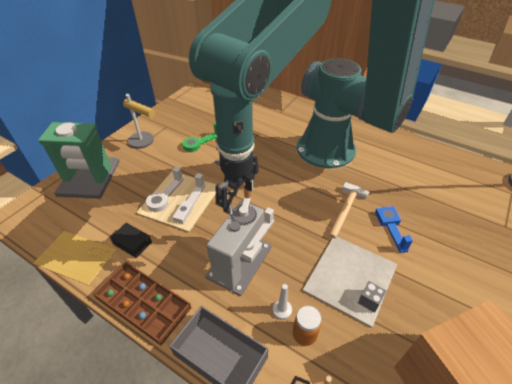

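View pics/side0.png

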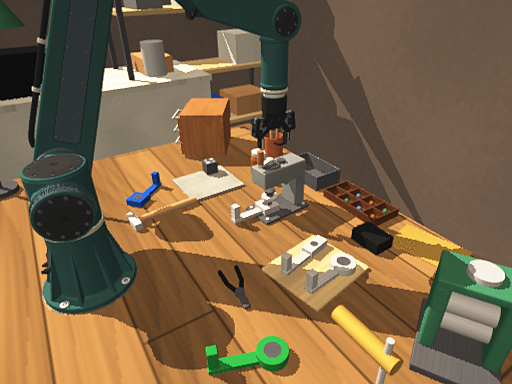

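View pics/wrist0.png

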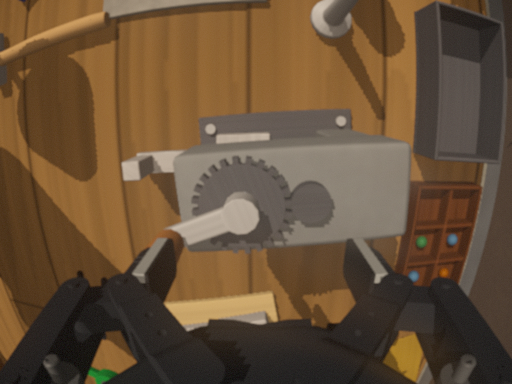

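```bash
cat > h.py <<'E'
import numpy as np,cv2
def ray(c,u,v):
    f=float(c["fx"]);x=(u-float(c["cx"]))/f;y=(v-float(c["cy"]))/f
    if c.get("fish"):
        r=np.hypot(x,y); d=np.array([np.sin(r)*x/max(r,1e-9),np.sin(r)*y/max(r,1e-9),np.cos(r)])
    else: d=np.array([x,y,1.])
    P=np.array(c["pose"]); d=P[:3,:3]@d; return P[:3,3],d/np.linalg.norm(d)
def onz(c,u,v,z):
    o,d=ray(c,u,v); return o+d*(z-o[2])/d[2]
def proj(c,p):
    P=np.array(c["pose"]); q=P[:3,:3].T@(np.array(p)-P[:3,3]); f=float(c["fx"])
    if c.get("fish"):
        r=np.hypot(q[0],q[1]); th=np.arctan2(r,q[2]); k=f*th/max(r,1e-9)
        return np.array([k*q[0]+float(c["cx"]),k*q[1]+float(c["cy"])])
    return np.array([f*q[0]/q[2]+float(c["cx"]),f*q[1]/q[2]+float(c["cy"])])
def tri(c1,p1,c2,p2):
    o1,d1=ray(c1,*p1);o2,d2=ray(c2,*p2)
    s=np.linalg.lstsq(np.stack([d1,-d2],1),o2-o1,rcond=None)[0]
    a=o1+s[0]*d1;b=o2+s[1]*d2; return (a+b)/2,np.linalg.norm(a-b)
def load(fn):
    c=dict(np.load(fn)); c["fish"]=fn.startswith("wrist"); return c
def snap(n,tag):
    from rig import arm
    c=arm.camera(n); cv2.imwrite(f"pics/{n}{tag}.png",c["frame"][:,:,::-1]); np.savez(f"{n}{tag}.npz",**c)
    c["fish"]=n=="wrist"; return c
def crop(fn,u0,v0,u1,v1,k,out):
    im=cv2.imread(fn)[v0:v1,u0:u1]; im=cv2.resize(im,None,fx=k,fy=k,interpolation=cv2.INTER_CUBIC)
    for u in range((u0+9)//10*10,u1,10): 
        cv2.line(im,((u-u0)*k,0),((u-u0)*k,6 if u%50 else 14),(0,0,255),1)
        if u%20==0: cv2.putText(im,str(u),((u-u0)*k,16),0,.35,(0,0,255))
    for v in range((v0+9)//10*10,v1,10):
        cv2.line(im,(0,(v-v0)*k),(6 if v%50 else 14,(v-v0)*k),(0,0,255),1)
        if v%20==0: cv2.putText(im,str(v),(8,(v-v0)*k),0,.35,(0,0,255))
    cv2.imwrite(out,im)
E
python3 - <<'E'
from h import *
crop("pics/side0.png",210,130,370,310,4,"pics/s_crop.png") if 0 else crop("pics/side0.png",210,140,375,290,4,"pics/s_crop.png")
crop("pics/scene0.png",130,160,290,300,4,"pics/c_crop.png")
E
```

```text
(no output)
```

View pics/s_crop.png

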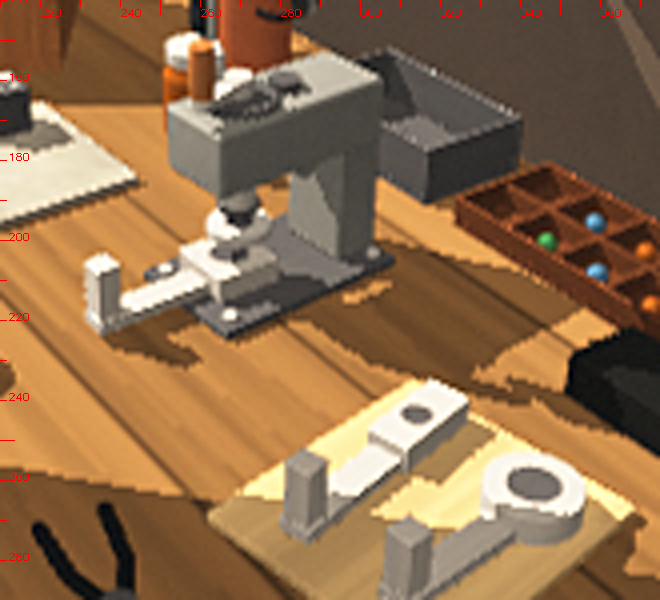

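View pics/c_crop.png

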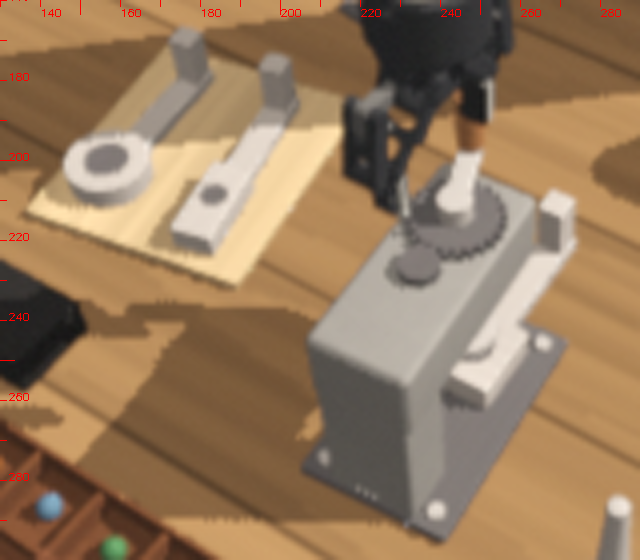

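Run:
```python
from h import *
S=load("side0.npz");C=load("scene0.npz");W=load("wrist0.npz")
def q(n,s,c): 
    p,e=tri(S,s,C,c); print(n,np.round(p,4),"err",round(e,4))
q("sqpost top",(235.7,204.8),(269.5,211))
q("rd post top",(311.7,272.2),(177,169.5))
q("rd head top",(343.2,260.7),(156.5,199.5))
q("nar post top",(286,254.5),(198.5,175.5))
q("nar hole",(314.3,243.3),(183,208))
for n,c,p,z in [("plate nearL bolt?",S,(267.5,218.5),.014),("boltscene",C,(265,245.5),.014),("bolt back scene",C,(239,287.5),.014),("bolt back scene2",C,(210.5,274),.014),("side back bolt",S,(303.5,203),.014)]:
    print(n,np.round(onz(c,*p,z),4))
# hub: scene vs wrist
p,e=tri(C,(243.7,210.5),W,(240,213));print("hub",p,e)
p,e=tri(C,(234,226),W,(312,204));print("pin",p,e)
for n,px in [("headTL",(176,152)),("headTR",(410,143)),("headBR",(405,240)),("headBL",(187,250)) ]: print(n,np.round(onz(W,*px,.177),4))
print("knob w",np.round(onz(W,172,236,.247),4))
for n,px in [("headTL",(305,193)),]: pass
```

```text
sqpost top [0.458  0.0103 0.0701] err 0.0049
rd post top [ 0.4628 -0.3623  0.0662] err 0.0044
rd head top [ 0.5869 -0.3497  0.0335] err 0.0035
nar post top [ 0.4483 -0.2767  0.0693] err 0.0024
nar hole [ 0.5698 -0.2496  0.0346] err 0.0042
plate nearL bolt? [ 0.5461 -0.0465  0.014 ]
boltscene [0.5394 0.0473 0.014 ]
bolt back scene [0.6979 0.0601 0.014 ]
bolt back scene2 [ 0.7062 -0.0325  0.014 ]
side back bolt [ 0.7048 -0.0382  0.014 ]
hub [0.58688235 0.00624089 0.19794   ] 0.002291058364628499
pin [0.63461437 0.00779824 0.18467983] 0.0022773795123335484
headTL [0.5421 0.0412 0.177 ]
headTR [0.7082 0.0498 0.177 ]
headBR [ 0.7153 -0.0268  0.177 ]
headBL [ 0.5445 -0.0329  0.177 ]
knob w [0.5573 0.0108 0.247 ]
```

Call:
step_arm --rows "0 0 0 0 0 -2 100;0 0 0 0 0 -3 100;0 0 0 0 -2 -3 100;0 0 0 0 -3 -3 100;0 0 0 0 -3 -2 100;0 0 0 0 -3 0 100;0 0 0 0 -2 0 100;0 0 0 0 0 0 100;0 0 0 0 0 0 100"

```text
time: 0.9
ee_pos: [0.4697, 0.0001, 0.3611]
tcp_rot: [2.221, 2.221, 0.001]
force: [-0.5, 0.2, 0.7]
width: 0.0857
```

Run:
```python
from h import *
for n in ["wrist","scene","side"]: snap(n,"1")
crop("pics/wrist1.png",0,0,512,384,1,"pics/w1.png")
crop("pics/side1.png",210,130,375,290,4,"pics/s1c.png")
crop("pics/scene1.png",195,150,400,320,3,"pics/c1c.png")
```

```text
(no output)
```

View pics/wrist1.png

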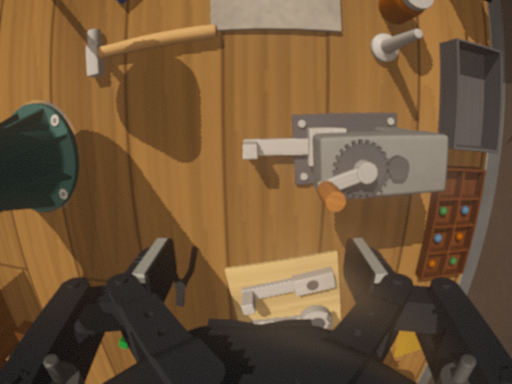

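View pics/s1c.png

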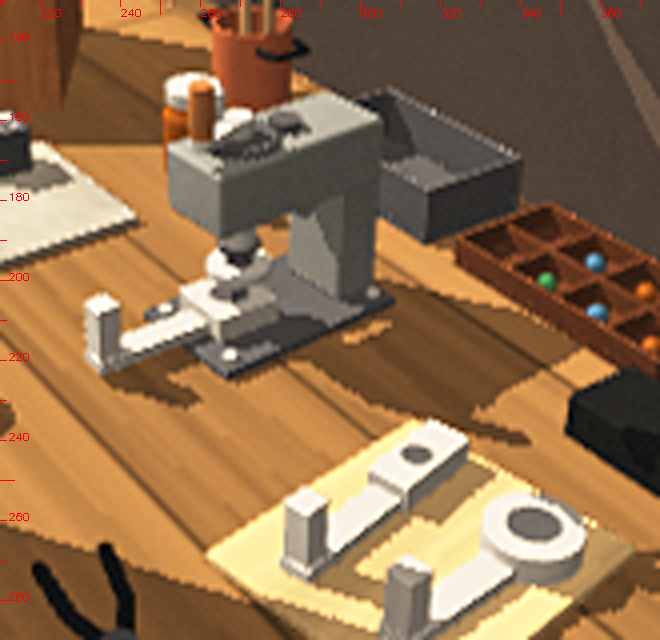

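View pics/c1c.png

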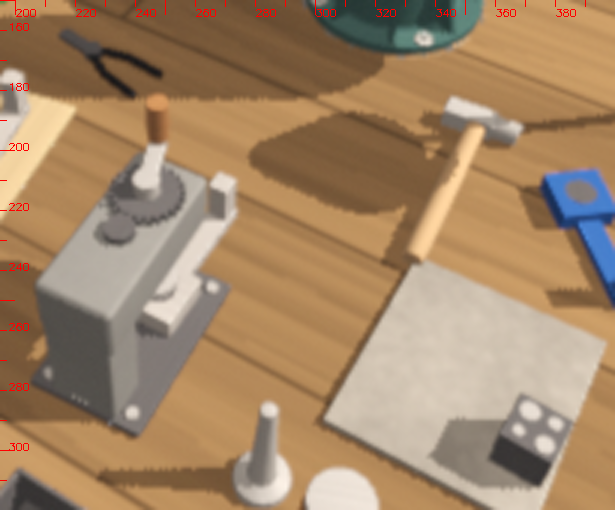

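Run:
```python
from h import *
S=load("side1.npz");C=load("scene1.npz");W=load("wrist1.npz")
def q(n,s,c,A=S,B=C): 
    p,e=tri(A,s,B,c); print(n,np.round(p,4),"err",round(e,4))
q("knob top SC",(260.5,152),(247.3,184.3))
q("knob top CW",(247.3,184.3),(338,203),C,W)
q("knob top SW",(260.5,152),(338,203),S,W)
q("hub CW",(195+147/3,150+178/3),(367,172),C,W)
q("hub2",(195+117/3,150+227/3),(399,168),C,W)
q("sqpost CW",(195+224/3,150+181/3),(250,149),C,W)
q("sqpost SC",(210+102/4,130+299/4),(195+224/3,150+181/3))
for n,px in [("b",(299,124)),("b",(391,121)),("b",(303,176)),("sqpost",(250,149))]: print(n,np.round(onz(W,*px,.014 if n=='b' else .07),4))
for n,px in [("b",(195+212/3,150+286/3)),("b",(195+132/3,150+412/3)),("b",(195+48/3,150+372/3))]: print("C",n,np.round(onz(C,*px,.014),4))
for n,px in [("b",(210+231/4,130+355/4)),("b",(210+374/4,130+293/4)),("b",(210+162/4,130+312/4))]: print("S",n,np.round(onz(S,*px,.014),4))
for px in [(415,262),(606,342),(540,515),(322,420)]: print("slab",np.round(onz(C,195+px[0]/3,150+px[1]/3,.01),4))
for px in [(525,395),(572,430),(548,458),(497,428)]: print("dap",np.round(onz(C,195+px[0]/3,150+px[1]/3,.06),4))
q("mandrel top",(0,0),(0,0)) if 0 else print("mandrel base",onz(C,195+262/3,150+475/3,0.01), "jar top",onz(C,195+342/3,150+495/3,.1))
q("rd post top",(210+408/4,130+570/4),(177,169.5))
q("rd head top",(210+533/4,130+524/4),(156.5,199.5))
```

```text
knob top SC [ 0.5406 -0.0134  0.2434] err 0.0051
knob top CW [ 0.542  -0.0123  0.2482] err 0.005
knob top SW [ 0.5431 -0.0159  0.2434] err 0.0022
hub CW [0.5861 0.0065 0.2021] err 0.0028
hub2 [0.6342 0.0079 0.1853] err 0.0015
sqpost CW [0.4558 0.0113 0.0735] err 0.0012
sqpost SC [0.4566 0.0096 0.0712] err 0.0055
b [0.535  0.0449 0.014 ]
b [0.6995 0.0575 0.014 ]
b [ 0.5441 -0.0432  0.014 ]
sqpost [0.456  0.0103 0.07  ]
C b [0.5378 0.0487 0.014 ]
C b [0.6975 0.0598 0.014 ]
C b [ 0.7054 -0.0313  0.014 ]
S b [ 0.546  -0.0482  0.014 ]
S b [ 0.7037 -0.0394  0.014 ]
S b [0.533  0.0392 0.014 ]
slab [0.397  0.2098 0.01  ]
slab [0.3866 0.4071 0.01  ]
slab [0.589  0.4117 0.01  ]
slab [0.6091 0.211  0.01  ]
dap [0.5181 0.3604 0.06  ]
dap [0.5289 0.4066 0.06  ]
dap [0.565  0.3977 0.06  ]
dap [0.5617 0.3511 0.06  ]
mandrel base [0.68523441 0.19064139 0.01      ] jar top [0.70625344 0.26939798 0.1       ]
rd post top [ 0.4627 -0.3629  0.0658] err 0.0052
rd head top [ 0.5866 -0.3502  0.0329] err 0.0036
```

Run:
```python
from h import *
crop("pics/wrist1.png",230,100,430,220,4,"pics/w1c.png")
crop("pics/wrist1.png",215,240,360,340,5,"pics/w1d.png")
```

```text
(no output)
```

View pics/w1c.png

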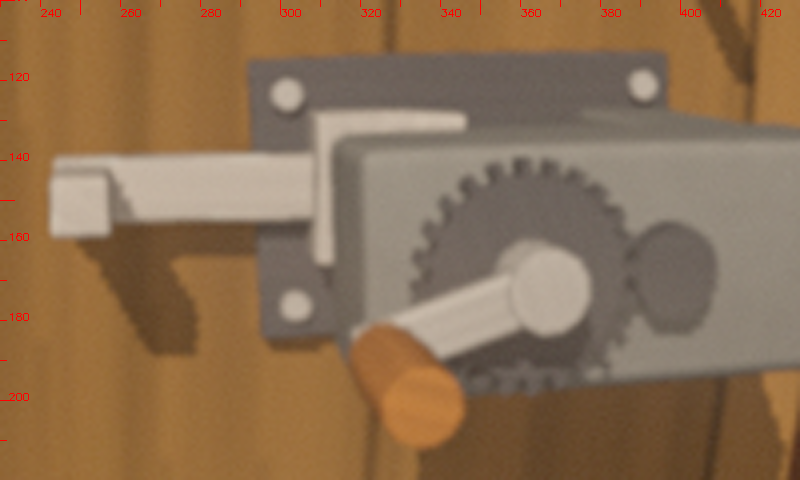

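View pics/w1d.png

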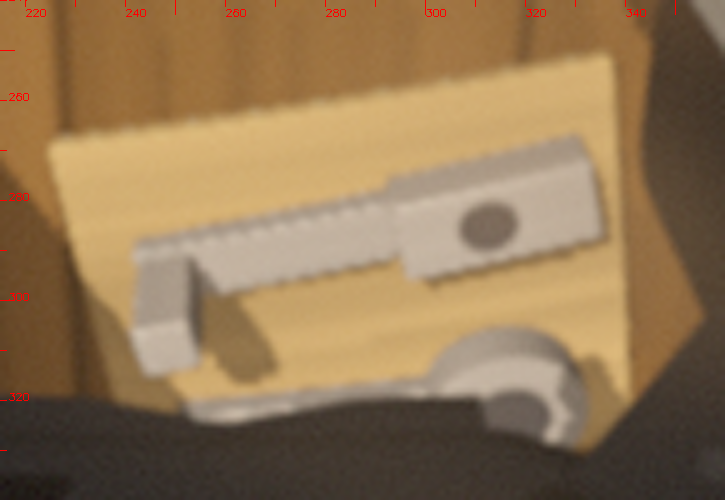

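Run:
```python
from h import *
W=load("wrist1.npz")
f=lambda x,y,z: onz(W,230+x/4,100+y/4,z)
def line(n,a,b,z):
    p,q=f(*a,z),f(*b,z);d=q-p;print(n,np.round(p,4),np.round(q,4),"ang",round(np.arctan2(d[1],d[0]),3))
line("arm +y top",(56,157),(312,152),.022)
line("arm -y bot?",(112,221),(312,220),.022)
line("head +y",(314,112),(466,113),.034)
line("head front",(314,112),(317,265),.034)
line("post top",(50,170),(110,170),.07)
line("post top lo",(52,234),(110,236),.07)
line("post L",(50,170),(52,234),.07)
line("plate +y",(250,62),(666,53),.01)
line("plate front",(250,62),(264,338),.01)
line("press head +y",(362,150),(800,137),.177)
print("hub",f(550,291,.20),"knob",f(425,406,.247))
```

```text
arm +y top [0.4448 0.0198 0.022 ] [0.5493 0.0226 0.022 ] ang 0.027
arm -y bot? [ 0.4675 -0.0067  0.022 ] [ 0.5501 -0.0057  0.022 ] ang 0.012
head +y [0.5477 0.0399 0.034 ] [0.6107 0.0415 0.034 ] ang 0.026
head front [0.5477 0.0399 0.034 ] [ 0.5508 -0.0223  0.034 ] ang -1.521
post top [0.445  0.0199 0.07  ] [0.467  0.0199 0.07  ] ang -0.003
post top lo [ 0.4455 -0.0039  0.07  ] [ 0.467  -0.0047  0.07  ] ang -0.037
post L [0.445  0.0199 0.07  ] [ 0.4455 -0.0039  0.07  ] ang -1.55
plate +y [0.5244 0.0587 0.01  ] [0.7118 0.072  0.01  ] ang 0.071
plate front [0.5244 0.0587 0.01  ] [ 0.533  -0.0593  0.01  ] ang -1.498
press head +y [0.5379 0.0385 0.177 ] [0.6798 0.0493 0.177 ] ang 0.076
hub [0.58812544 0.0038654  0.2       ] knob [ 0.54124918 -0.01375739  0.247     ]
```

Call:
step_arm --rows "0 0 -0.025 0.85 -1.4 0 60;0 0 0 0 0 -0 60;0 0 0 0 0 3 60;0 0 0 0 0 3 60;0 0 0 0 0 3 60;0 0 0 0 0 3 60;0 0 0 0 0 3 60;0 0 0 0 0 3 60;0 0 0 0 0 3 60;0 0 0 0 0 2 60;0 0 0 0 0 0 60"

```text
time: 1.97
ee_pos: [0.4534, 0.0091, 0.127]
tcp_rot: [-2.189, -2.245, 0.008]
force: [-1.0, -0.3, -0.1]
width: 0.0512
```

Run:
```python
from h import *
snap("wrist","2");snap("side","2")
```

```text
(no output)
```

View pics/wrist2.png

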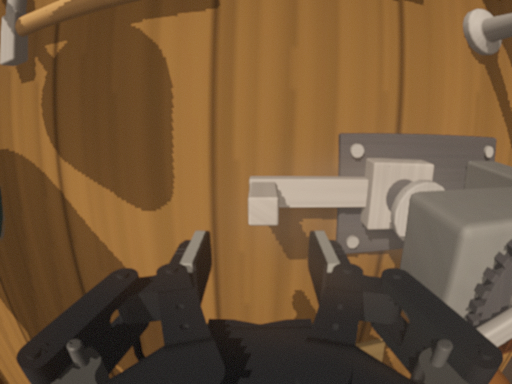

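View pics/side2.png

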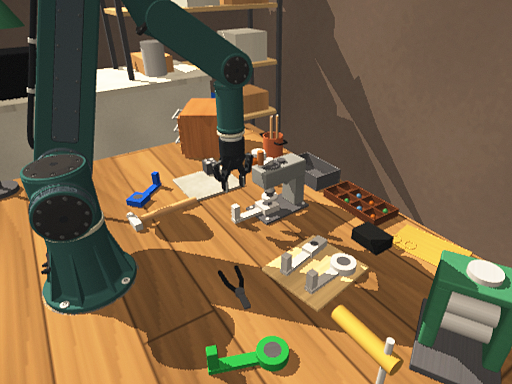

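Run:
```python
from h import *
crop("pics/wrist2.png",235,120,510,270,3,"pics/w2c.png")
W=load("wrist2.npz");print(onz(W,264,211,.07), proj(W,(.456,.0085,.07)))
```

```text
[0.45621899 0.00682878 0.07      ] [263.76545778 208.78708035]
```

View pics/w2c.png

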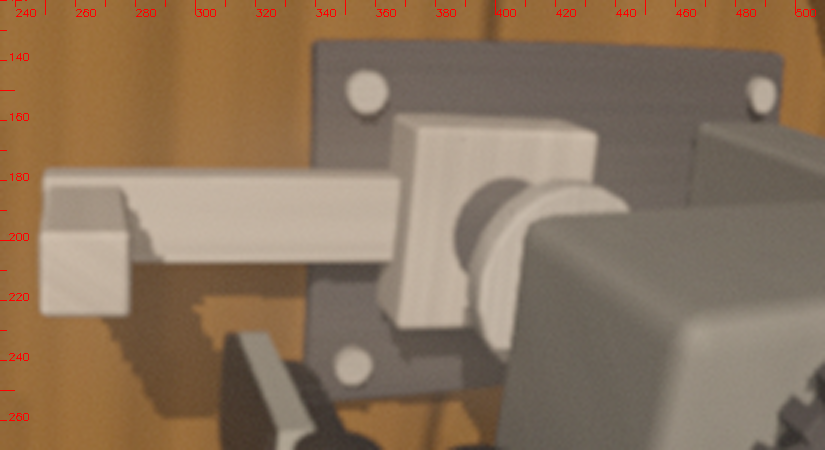

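Call:
step_arm --rows "0 0 0 -0.15 0.25 2 60;0 0 0 0 0 2.5 60;0 0 0 0 0 2.5 60;0 0 0 0 0 2 60;0 0 0 0 0 0.4 60;0 0 0 0 0 0 20;0 0 0 0 0 0 20;0 0 0 0 0 0 15;0 0 0 0 0 0 10;0 0 0 0 0 0 10;0 0 0 0 0 0 10" --grip_force 70

```text
time: 2.98
ee_pos: [0.4596, 0.007, 0.038]
tcp_rot: [2.192, 2.248, 0.002]
force: [-3.9, -0.4, 9.3]
width: 0.0209
```

Run:
```python
from h import *
snap("wrist","3")
```

```text
(no output)
```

View pics/wrist3.png

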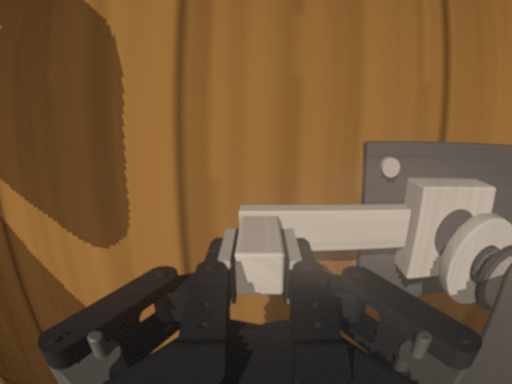

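Call:
step_arm --rows "0 0 0 0 0 -0.4 10;0 0 0 0 0 -0.4 10;0 0 0 0 0 -0.2 10;0 0 0 0 0 0 10;0 0 0 0 0 0 10" --grip_force 100

```text
time: 3.45
ee_pos: [0.4592, 0.007, 0.0469]
tcp_rot: [2.193, 2.249, 0.0]
force: [-0.5, 0.2, -3.2]
width: 0.021
```

Run:
```python
from h import *
snap("wrist","4");snap("side","4")
crop("pics/side4.png",210,130,375,250,4,"pics/s4c.png")
crop("pics/wrist4.png",200,150,512,330,2,"pics/w4c.png")
```

```text
(no output)
```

View pics/s4c.png

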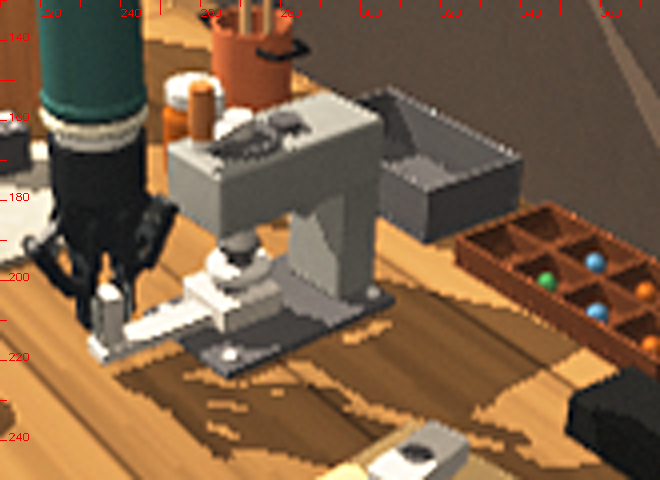

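View pics/w4c.png

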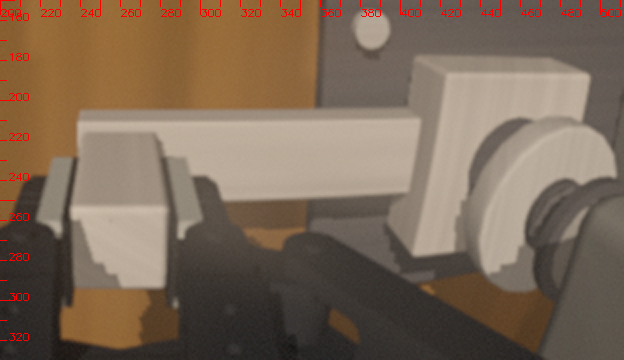

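Call:
step_arm --rows "0 0 0 1 0 0 10;0 0 0 2 0 0 10;0 0 0 2.5 0 0 10;0 0 0 2.5 0 0 10;0 0 0 2 0 -1 10;0 0 0 1.5 -0.5 -1.5 10;0 0 0 1.5 -0.5 -1.5 10;0 0 0 2 -0.5 -1 10;0 0 0 2 -0.5 0 10;0 0 0 2 -0.5 0 10;0 0 0 2 -0.2 0 10;0 0 0 0 0 0 10"

```text
time: 4.55
ee_pos: [0.4259, 0.2197, 0.0967]
tcp_rot: [-2.191, -2.25, -0.002]
force: [-0.7, -0.4, -2.9]
width: 0.0208
```

Call:
step_arm --rows "0 0 0 2 -0.2 0 10;0 0 0 1.5 0 0 10;0 0 0 0.8 0 0 10;0 0 0 0 0 0 10;0 0 0 0 0 0 10"

```text
time: 4.97
ee_pos: [0.4234, 0.2591, 0.0965]
tcp_rot: [-2.192, -2.25, 0.001]
force: [0.2, -0.8, -3.8]
width: 0.0208
```

Run:
```python
from h import *
snap("wrist","5");snap("scene","5");snap("side","5")
crop("pics/scene5.png",180,150,420,330,3,"pics/c5c.png")
```

```text
(no output)
```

View pics/c5c.png

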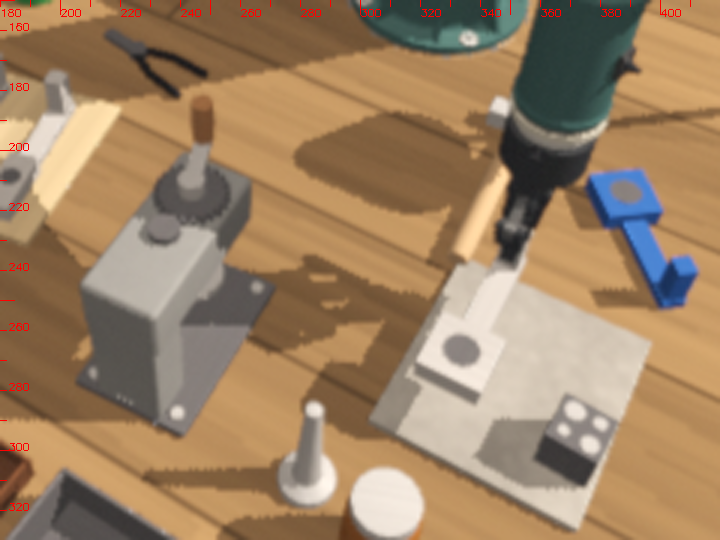

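View pics/wrist5.png

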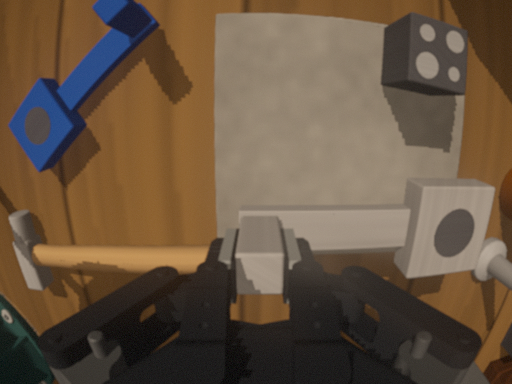

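View pics/side5.png

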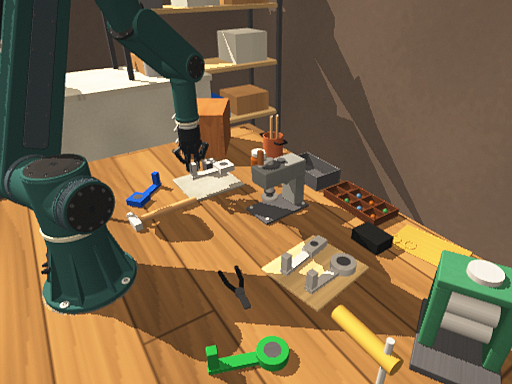

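Run:
```python
from h import *
W=load("wrist5.npz");print(onz(W,216,16,.01),onz(W,216,205,.01),onz(W,459,178,.01), "hammer end",onz(W,210,258,.02))
S=load("side5.npz");C=load("scene5.npz")
for px in [(463,262),(651,343),(578,530),(370,420)]: print("slab",np.round(onz(C,180+px[0]/3,150+px[1]/3,.01),4))
```

```text
[0.38594472 0.40257541 0.01      ] [0.38785811 0.25028496 0.01      ] [0.60968837 0.28103022 0.01      ] hammer end [0.38293869 0.20607215 0.02      ]
slab [0.3953 0.2124 0.01  ]
slab [0.3877 0.4075 0.01  ]
slab [0.6049 0.4111 0.01  ]
slab [0.6077 0.2133 0.01  ]
```

Call:
step_arm --rows "0 0 0 1 0.5 0 10;0 0 0 1 0.5 1 10;0 0 0 0 0 2 10;0 0 0 0 0 1.5 10;0 0 0 0 0 0.7 10;0 0 0 0 0 0.3 10;0 0 0 0 0 0.2 10;0 0 0 0 0 0 10;0 0 0 0 0 0 10"

```text
time: 5.87
ee_pos: [0.4338, 0.2797, 0.0404]
tcp_rot: [2.194, 2.249, 0.002]
force: [-0.1, 0.2, -3.1]
width: 0.0207
```

Call:
step_arm --rows "0 0 0 0 0 0.15 10;0 0 0 0 0 0.1 10;0 0 0 0 0 0 10;0 0 0 0 0 0 10"

```text
time: 6.2
ee_pos: [0.4339, 0.2798, 0.0384]
tcp_rot: [2.193, 2.249, 0.003]
force: [-1.1, -1.0, 5.5]
width: 0.0205
```

Call:
step_arm --rows "0 0 0 0 0 0 30;0 0 0 0 0 0 50;0 0 0 0 0 0 60;0 0 0 0 0 0 60;0 0 0 0 0 0 60;0 0 0 0 0 -2 60;0 0 0 0 0 -3 60;0 0 0 0 0 -3 60;0 0 0 0 0 -3 60;0 0 0 0 0 0 60"

```text
time: 7.03
ee_pos: [0.4366, 0.2812, 0.1525]
tcp_rot: [2.191, 2.247, 0.014]
force: [0.8, 0.8, -0.2]
width: 0.0513
```

Run:
```python
from h import *
snap("wrist","6");snap("side","6");c=snap("scene","6")
crop("pics/side6.png",170,130,330,230,4,"pics/s6c.png")
```

```text
(no output)
```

View pics/wrist6.png

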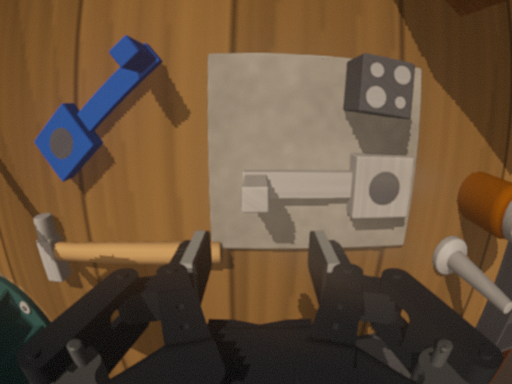

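View pics/s6c.png

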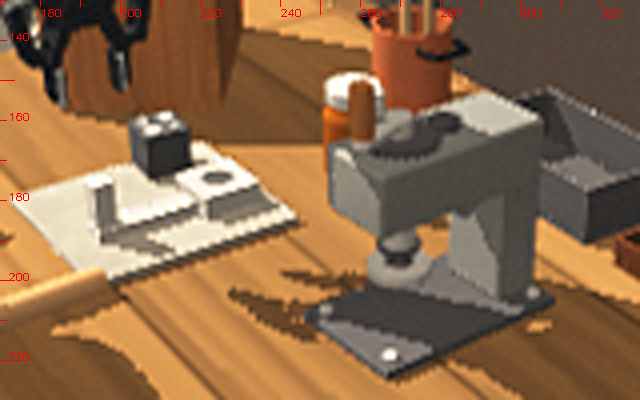

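Run:
```python
from h import *
S=load("side6.npz")
t=np.linspace(0,2*np.pi,73)
for ax in [(.5875,.0048),(.5865,.0065)]:
  for h in [.044,.048,.052,.056,.06,.064,.068]:
    P=np.array([proj(S,(ax[0]+.028*np.cos(a),ax[1]+.028*np.sin(a),.01+h)) for a in t])
    P2=np.array([proj(S,(ax[0]+.028*np.cos(a),ax[1]+.028*np.sin(a),.021+h)) for a in t])
    print(h,"u",P[:,0].min().round(1),P[:,0].max().round(1),"vmax",P[:,1].max().round(1),"top vmin",P2[:,1].min().round(1))
# candidates for round die
R=load("wrist6.npz")
```

```text
0.044 u 260.9 277.3 vmax 202.2 top vmin 190.9
0.048 u 260.9 277.4 vmax 201.2 top vmin 189.9
0.052 u 260.9 277.4 vmax 200.1 top vmin 188.9
0.056 u 260.8 277.4 vmax 199.1 top vmin 187.9
0.06 u 260.8 277.4 vmax 198.1 top vmin 186.9
0.064 u 260.8 277.4 vmax 197.1 top vmin 185.8
0.068 u 260.8 277.4 vmax 196.0 top vmin 184.8
0.044 u 260.4 276.8 vmax 202.0 top vmin 190.8
0.048 u 260.4 276.8 vmax 201.0 top vmin 189.8
0.052 u 260.3 276.8 vmax 200.0 top vmin 188.7
0.056 u 260.3 276.8 vmax 199.0 top vmin 187.7
0.06 u 260.3 276.9 vmax 198.0 top vmin 186.7
0.064 u 260.3 276.9 vmax 196.9 top vmin 185.7
0.068 u 260.3 276.9 vmax 195.9 top vmin 184.7
```

Call:
step_arm --rows "0 0 0 -1 0 -3 60;0 0 0 -3 0 -3 60;0 0 0 -4 0 -3 60;0 0 0 -4 0 -1 60;0 0 0 -4 0 0 60;0 0 0 -4 0 0 60;0 0 0 -4 0 0 60;0 0 0 -4 0 0 60;0 0 0 -4 0 0 60;0 0 0 -4 0 0 60;0 0 0 -4 0 0 60;0 0 0 -4 0 0 60"

```text
time: 8.18
ee_pos: [0.4426, -0.1547, 0.24]
tcp_rot: [-2.192, -2.246, 0.001]
force: [0.6, 0.2, -0.5]
width: 0.0514
```

Call:
step_arm --rows "0 0 0 -4 0 0 60;0 0 -0.04 -4 0.5 0 60;0 0 -0.04 -4 0.5 0 60;0 0 0 -3 0.5 0 60;0 0 0 -1 0.5 0 60;0 0 0 0 0 0 60;0 0 0 0 0 0 60"

```text
time: 8.77
ee_pos: [0.472, -0.3105, 0.2399]
tcp_rot: [-2.1, -2.331, -0.0]
force: [-0.1, 1.1, 0.3]
width: 0.0512
```

Run:
```python
from h import *
snap("wrist","7")
crop("pics/wrist7.png",180,140,400,290,3,"pics/w7c.png")
```

```text
(no output)
```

View pics/wrist7.png

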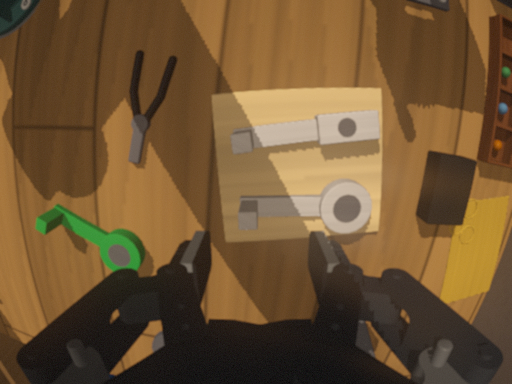

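View pics/w7c.png

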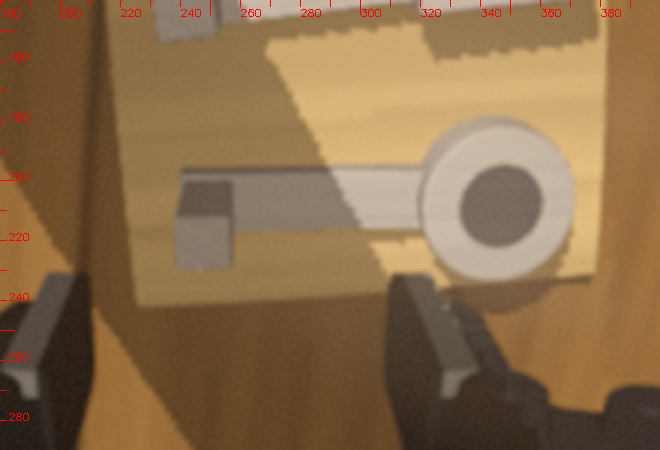

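Run:
```python
from h import *
W=load("wrist7.npz")
f=lambda x,y,z: onz(W,180+x/3,140+y/3,z)
pt=f(205,241,.07);hd=f(501,207,.034);print(pt,hd,hd-pt,np.hypot(*(hd-pt)[:2]),np.arctan2(*(hd-pt)[1::-1]))
a,b=f(184,169,.022),f(420,166,.022);d=b-a;print("edge",np.arctan2(d[1],d[0]))
a,b=f(235,231,.022),f(420,228,.022);d=b-a;print("edge",np.arctan2(d[1],d[0]))
print("nar post",onz(W,243,147,.07))
```

```text
[ 0.46455554 -0.36494745  0.07      ] [ 0.58832175 -0.35137543  0.034     ] [ 0.12376621  0.01357202 -0.036     ] 0.1245081316908276 0.10922214118531827
edge 0.11825864333059245
edge 0.11723584944011559
nar post [ 0.45104451 -0.28306343  0.07      ]
```

Call:
step_arm --rows "0 0 -0.01 -2.6 -0.6 1 60;0 0 0 -2.6 -0.7 1 60;0 0 0 0 0 2.5 60;0 0 0 0 0 3 60;0 0 0 0 0 3 60;0 0 0 0 0 3 60;0 0 0 0 0 2 60;0 0 0 0 0 0 60;0 0 0 0 0 0 60"

```text
time: 9.57
ee_pos: [0.4646, -0.362, 0.086]
tcp_rot: [-2.086, -2.344, -0.0]
force: [0.3, -0.9, 1.0]
width: 0.0511
```

Run:
```python
from h import *
W=snap("wrist","8");print(proj(W,(.4645,-.3645,.07)))
crop("pics/wrist8.png",180,140,400,320,3,"pics/w8c.png")
```

```text
[258.80971472 234.82160173]
```

View pics/w8c.png

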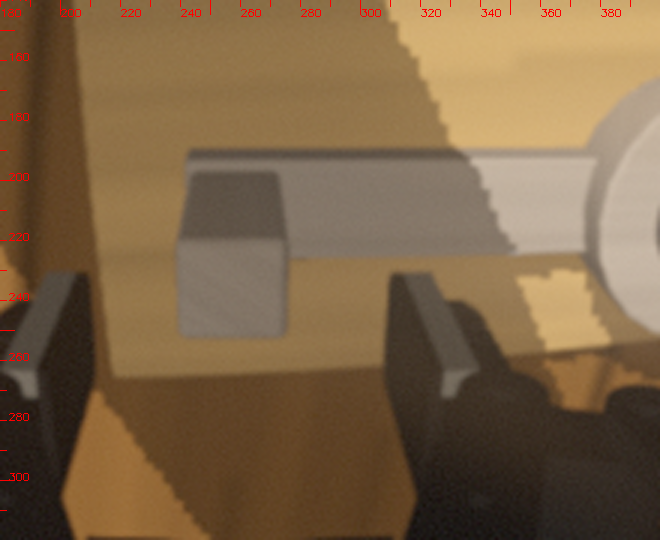

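Call:
step_arm --rows "0 0 0 -0.3 -0.1 2 60;0 0 0 0 0 2 60;0 0 0 0 0 1.1 60;0 0 0 0 0 0 60;0 0 0 0 0 0 20;0 0 0 0 0 0 20;0 0 0 0 0 0 15;0 0 0 0 0 0 10;0 0 0 0 0 0 10;0 0 0 0 0 0 10;0 0 0 0 0 0 10" --grip_force 80

```text
time: 10.53
ee_pos: [0.4657, -0.3683, 0.0374]
tcp_rot: [2.088, 2.344, -0.0]
force: [-1.1, 0.8, 6.9]
width: 0.0208
```

Call:
step_arm --rows "0 0 0 0 0 -0.4 10;0 0 0 0 0 -1 10;0 0 0 0 0 -1 10;0 0 0 0 0 0 10;0 0 0 0 0 0 10" --grip_force 100

```text
time: 10.95
ee_pos: [0.4655, -0.3681, 0.0608]
tcp_rot: [2.089, 2.344, -0.0]
force: [0.6, 0.5, -2.5]
width: 0.0209
```

Run:
```python
from h import *
W=snap("wrist","9");W=snap("side","9")
```

```text
(no output)
```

View pics/wrist9.png

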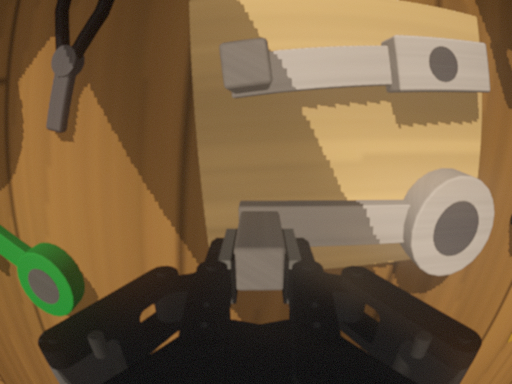

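View pics/side9.png

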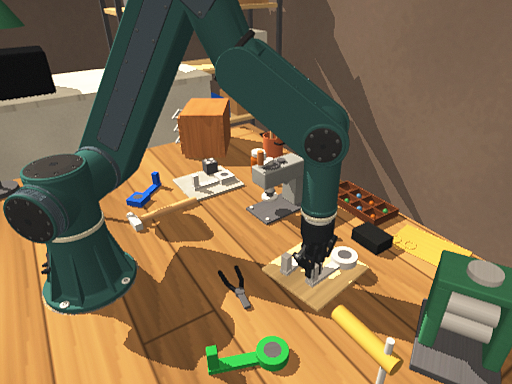

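Run:
```python
from h import *
W=load("wrist9.npz");print(onz(W,456.5,226.5,.0574))
S=load("side9.npz");
```

```text
[ 0.58904798 -0.34942694  0.0574    ]
```

Call:
step_arm --rows "0 0 0 0 0 -2 10;0 0 0 0 0 -2.5 10;0 0 0 0.5 0 -1.5 10;0 0 0 2 0.2 0 10;0 0 0 3 0.35 0 10;0 0 0 3 0.35 0 10;0 0 0 3 0.35 0 10;0 0 0 3 0.35 0 10;0 0 0 3 0.35 0 10;0 0 0.04 3 0.35 0 10;0 0 0 2 0.1 0 10;0 0 0 0 0 0 10"

```text
time: 12.05
ee_pos: [0.4616, -0.137, 0.119]
tcp_rot: [-2.131, -2.302, 0.0]
force: [0.3, -0.4, -2.0]
width: 0.0204
```

Call:
step_arm --rows "0 0 0 0 0 2 10;0 0 0 0 0 2 10;0 0 0 0 0 2 10;0 0 0 0 0 1.2 10;0 0 0 0 0 0 10;0 0 0 0 0 0 10"

```text
time: 12.55
ee_pos: [0.4631, -0.1414, 0.0471]
tcp_rot: [-2.135, -2.301, 0.001]
force: [0.2, -0.4, -1.9]
width: 0.0206
```

Run:
```python
from h import *
W=snap("wrist","10");W=snap("side","10");W=snap("scene","10")
crop("pics/side10.png",200,130,400,280,4,"pics/s10c.png")
```

```text
(no output)
```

View pics/wrist10.png

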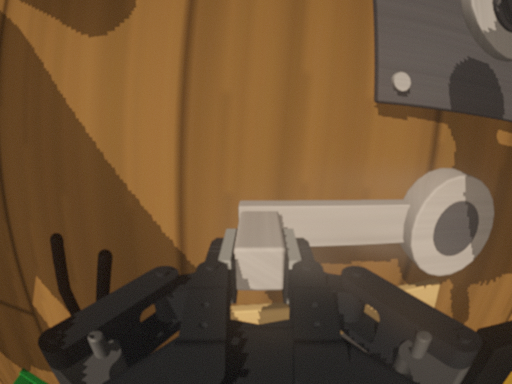

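View pics/s10c.png

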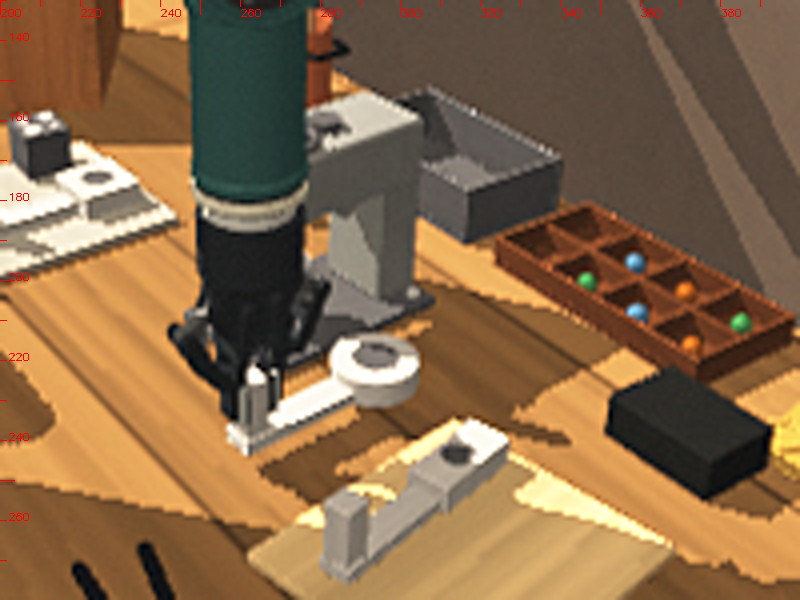

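Call:
step_arm --rows "0 0 0 1 0.1 0 10;0 0 0 2 0.15 0 10;0 0 0 2 0.15 0 10;0 0 0 2 0.15 0 10;0 0 0 2 0.15 0 10;0 0 0 2 0.15 0 10;0 0 0 1.7 0.15 0 10;0 0 0 1 0 0 10;0 0 0 0 0 0 10;0 0 0 0 0 0 10"

```text
time: 13.53
ee_pos: [0.4636, -0.0035, 0.0481]
tcp_rot: [2.134, 2.304, 0.0]
force: [-0.6, 0.6, -2.7]
width: 0.0206
```

Run:
```python
from h import *
W=snap("wrist","11");W=snap("side","11");W=snap("scene","11")
crop("pics/side11.png",200,130,360,250,4,"pics/s11c.png")
crop("pics/wrist11.png",220,110,512,310,2,"pics/w11c.png")
crop("pics/scene11.png",190,150,310,310,4,"pics/c11c.png")
W=load("wrist10.npz");print(onz(W,457.5,227.5,.0436))
```

```text
[ 0.58809538 -0.12812666  0.0436    ]
```

View pics/w11c.png

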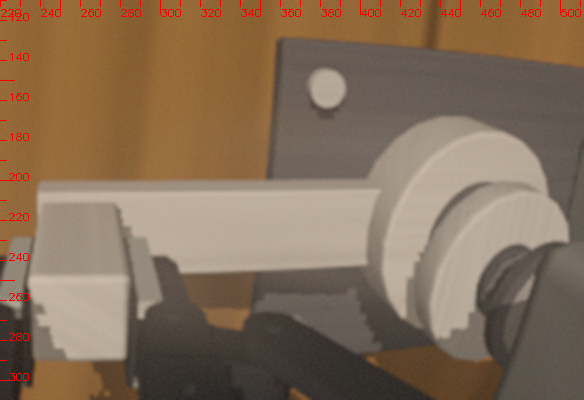

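View pics/s11c.png

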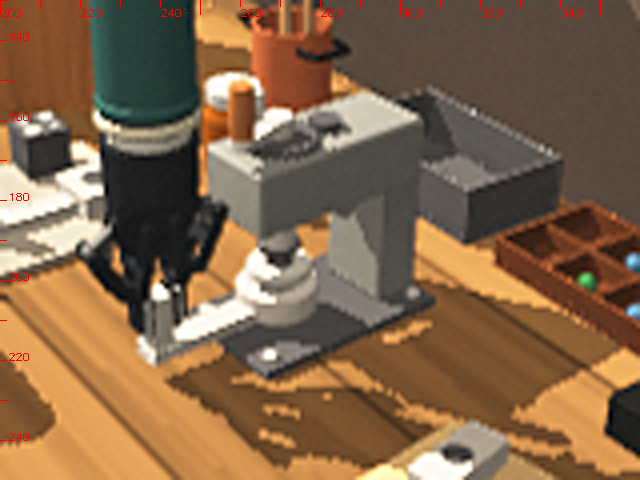

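View pics/c11c.png

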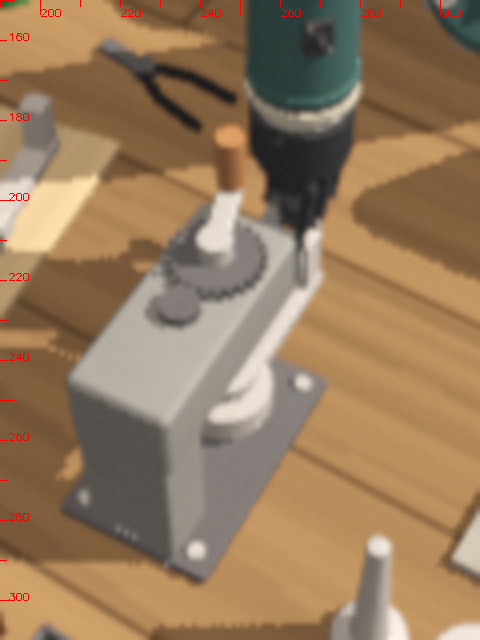

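Run:
```python
from h import *
crop("pics/wrist11.png",390,155,512,300,6,"pics/w11d.png")
```

```text
(no output)
```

View pics/w11d.png

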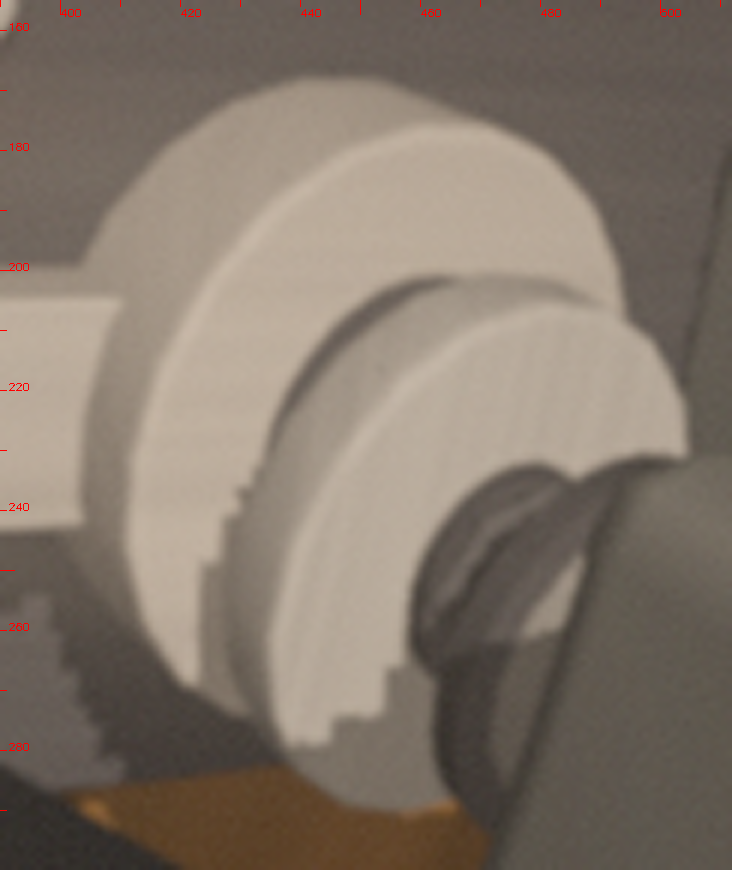

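Run:
```python
from h import *
from scipy.optimize import least_squares
W=load("wrist11.npz")
D=[(124,520),(132,460),(155,380),(205,285),(270,210),(340,160),(430,125),(495,128),(560,165),(605,230),(625,310),(140,600),(185,680)]
T=[(270,660),(272,600),(290,525),(330,440),(385,370),(460,320),(545,300),(610,305),(660,350),(685,410),(687,455)]
So=[(228,580),(238,500),(265,450),(290,395),(330,345),(385,300),(440,280),(510,273),(560,288)]
def fit(P,r,z0,free=True):
    def f(v):
        z=v[2] if free else z0
        return [np.hypot(*(onz(W,390+x/6,155+y/6,z)[:2]-v[:2]))-r for x,y in P]
    s=least_squares(f,[.585,.005,z0]); return np.round(s.x,4),"rms",np.sqrt(np.mean(s.fun**2)).round(5)
print("die",fit(D,.035,.0446),fit(D,.035,.0446,False))
print("foot top",fit(T,.028,.066),fit(T,.028,.066,False))
print("sole",fit(So,.028,.055),fit(So,.028,.055,False))
```

```text
die (array([0.5896, 0.0084, 0.0432]), 'rms', np.float64(0.00021)) (array([0.5886, 0.0087, 0.0446]), 'rms', np.float64(0.0003))
foot top (array([0.5882, 0.0045, 0.0645]), 'rms', np.float64(0.00058)) (array([0.5868, 0.0048, 0.066 ]), 'rms', np.float64(0.00061))
sole (array([0.5966, 0.0009, 0.0445]), 'rms', np.float64(0.00038)) (array([0.5884, 0.0038, 0.055 ]), 'rms', np.float64(0.0006))
```

Call:
step_arm --rows "0 0 0 -0.15 -0.05 0 10;0 0 0 -0.15 -0.05 0.3 10;0 0 0 0 0 0.3 10;0 0 0 0 0 0.2 10;0 0 0 0 0 0 10;0 0 0 0 0 0 10"

```text
time: 14.18
ee_pos: [0.4624, -0.007, 0.0394]
tcp_rot: [-2.136, -2.302, 0.001]
force: [0.0, -0.1, -3.3]
width: 0.0202
```

Call:
step_arm --rows "0 0 0 0 0 0.15 10;0 0 0 0 0 0.1 10;0 0 0 0 0 0 10;0 0 0 0 0 0 10"

```text
time: 14.52
ee_pos: [0.4627, -0.0069, 0.0374]
tcp_rot: [2.136, 2.303, 0.0]
force: [0.3, 0.3, 1.5]
width: 0.0207
```

Run:
```python
from h import *
snap("wrist","12")
crop("pics/wrist12.png",390,155,512,300,6,"pics/w12d.png")
```

```text
(no output)
```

View pics/w12d.png

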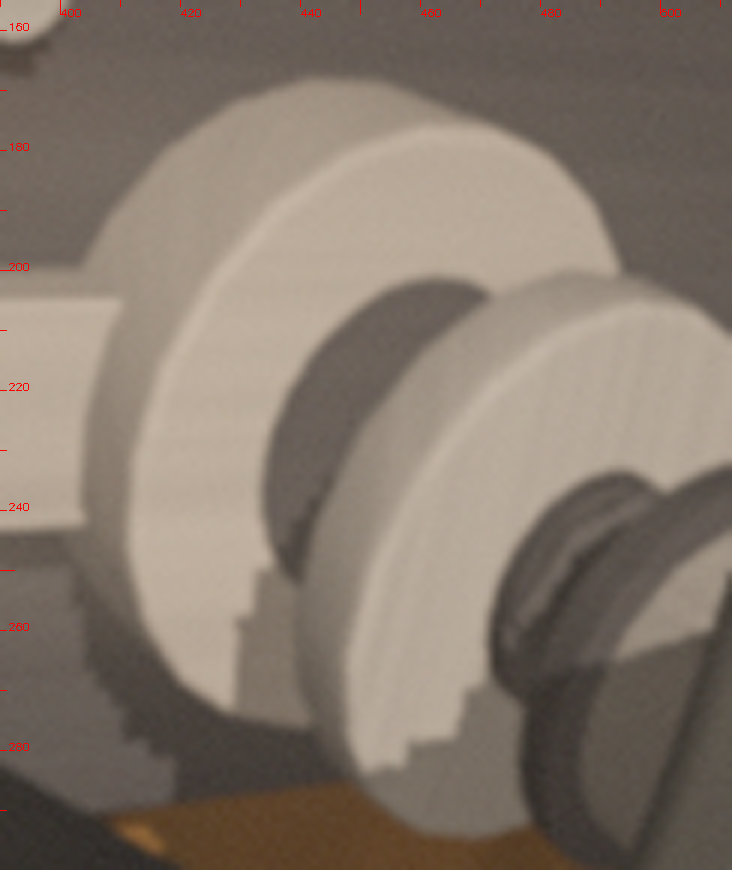

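Run:
```python
from h import *
from scipy.optimize import least_squares
W=load("wrist12.npz")
D=[(124,520),(132,460),(155,380),(205,285),(270,210),(340,160),(430,125),(495,128),(560,165),(605,230),(140,600),(185,680)]
T=[(345,660),(352,590),(372,525),(420,440),(480,370),(555,320),(640,298),(690,308),(725,330)]
def fit(P,r,z0,free=True):
    def f(v):
        z=v[2] if free else z0
        return [np.hypot(*(onz(W,390+x/6,155+y/6,z)[:2]-v[:2]))-r for x,y in P]
    s=least_squares(f,[.585,.005,z0]); return np.round(s.x,4),"rms",np.sqrt(np.mean(s.fun**2)).round(5)
print("die",fit(D,.035,.034),fit(D,.035,.034,False))
print("foot top",fit(T,.028,.065),fit(T,.028,.065,False))
```

```text
die (array([0.5889, 0.0047, 0.0322]), 'rms', np.float64(0.00021)) (array([0.5877, 0.0051, 0.034 ]), 'rms', np.float64(0.00031))
foot top (array([0.5916, 0.0029, 0.0604]), 'rms', np.float64(0.0004)) (array([0.5874, 0.0041, 0.065 ]), 'rms', np.float64(0.00051))
```

Call:
step_arm --rows "0 0 0 0 0 0 30;0 0 0 0 0 0 50;0 0 0 0 0 0 60;0 0 0 0 0 0 60;0 0 0 0 0 0 60;0 0 0 0 0 -2 60;0 0 0 0 0 -3 60;0 0 0 0 0 -3 60;0 0 0 0 0 -3 60;0 0 0 0 0 -3 60;0 0 0 0 0 -3 60;0 0 0 0 0 -3 60" --grip_force 40

```text
time: 15.57
ee_pos: [0.4622, -0.0068, 0.2387]
tcp_rot: [-2.137, -2.303, 0.0]
force: [0.3, -0.7, -1.1]
width: 0.051
```

Call:
step_arm --rows "0 0 0 0 0 -3 60;0 0 0 0 0 -3 60;0 0 0 0 1.5 -1.5 60;0 0 0 0 2 0 60;0 0 0 0 2 0 60;0 0 0 0 1 0 60;0 0 0 0 0 0 60;0 0 0 0 0 0 60"

```text
time: 16.23
ee_pos: [0.5267, -0.002, 0.3114]
tcp_rot: [-2.135, -2.302, 0.002]
force: [0.6, -1.1, -0.6]
width: 0.0511
```

Run:
```python
from h import *
snap("wrist","13");snap("side","13")
crop("pics/side13.png",200,130,360,250,4,"pics/s13c.png")
crop("pics/wrist13.png",150,120,450,320,2,"pics/w13c.png")
```

```text
(no output)
```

View pics/w13c.png

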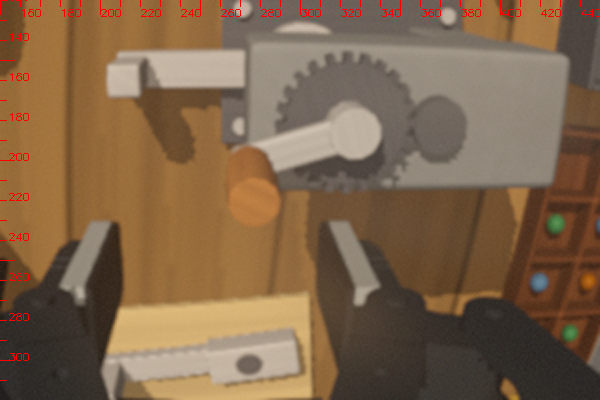

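View pics/s13c.png

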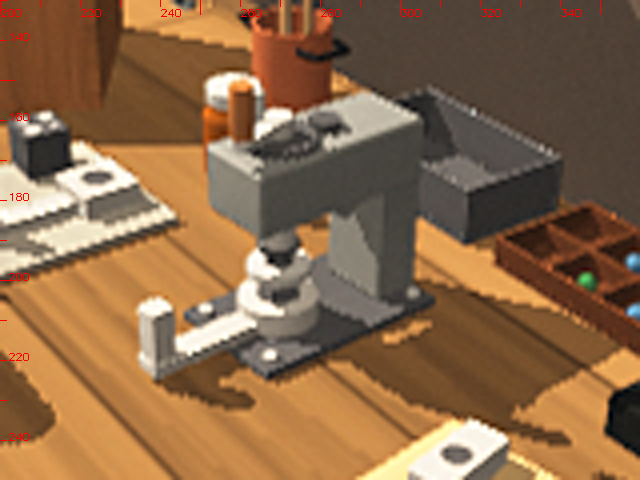

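Run:
```python
from h import *
W=load("wrist13.npz");k=onz(W,277,220.5,.247);h=onz(W,327,187,.2);print(k,h,k-h,np.hypot(*(k-h)[:2]))
from rig import arm;print(arm.state()["ee_pos"])
```

```text
[ 0.54064821 -0.01357426  0.247     ] [0.58712664 0.00349191 0.2       ] [-0.04647842 -0.01706617  0.047     ] 0.04951260406583826
[ 0.5260774  -0.00200507  0.31160654]
```

Call:
step_arm --rows "0 0 0 -1.3 1.4 0 60;0 0 0 0 0 1 60;0 0 0 0 0 2 60;0 0 0 0 0 2 60;0 0 0 0 0 0 60;0 0 0 0 0 0 60"

```text
time: 16.83
ee_pos: [0.5404, -0.0137, 0.261]
tcp_rot: [-2.135, -2.3, 0.003]
force: [0.6, 0.6, 0.3]
width: 0.0512
```

Run:
```python
from h import *
snap("wrist","14");snap("side","14");crop("pics/wrist14.png",150,120,450,320,2,"pics/w14c.png")
W=load("wrist14.npz");print(proj(W,(.541,-.0138,.247)))
```

```text
[260.54829626 232.49280151]
```

View pics/w14c.png

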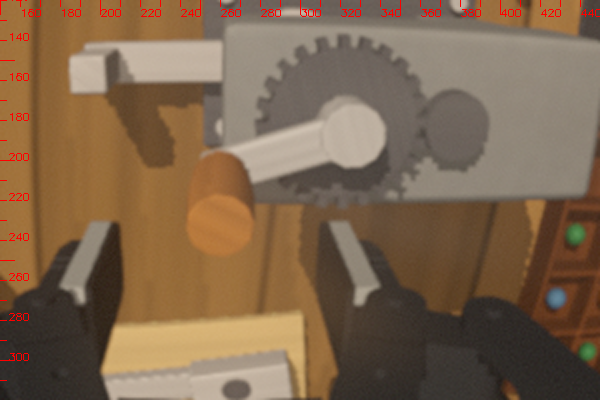

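Call:
step_arm --rows "0 0 0 0 0 1.5 60;0 0 0 0 0 1.5 60;0 0 0 0 0 1.3 60;0 0 0 0 0 0.6 60;0 0 0 0 0 0 60;0 0 0 0 0 0 20;0 0 0 0 0 0 15;0 0 0 0 0 0 10;0 0 0 0 0 0 10;0 0 0 0 0 0 10" --grip_force 40

```text
time: 17.77
ee_pos: [0.5407, -0.0143, 0.2145]
tcp_rot: [-2.135, -2.302, 0.004]
force: [-8.6, -1.2, 8.8]
width: 0.0205
```

Run:
```python
from h import *
snap("wrist","15");snap("side","15");crop("pics/wrist15.png",150,120,450,320,2,"pics/w15c.png")
crop("pics/side15.png",200,100,360,250,4,"pics/s15c.png")
```

```text
(no output)
```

View pics/w15c.png

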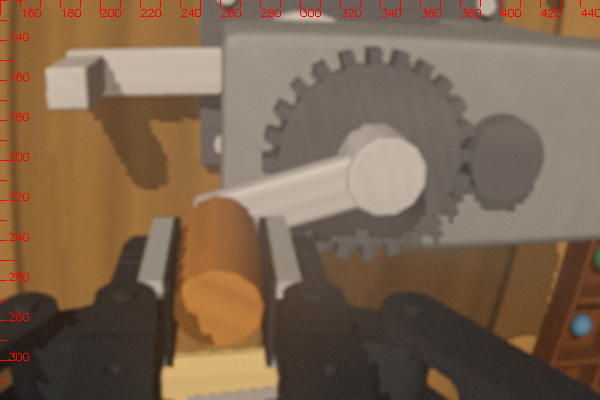

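View pics/s15c.png

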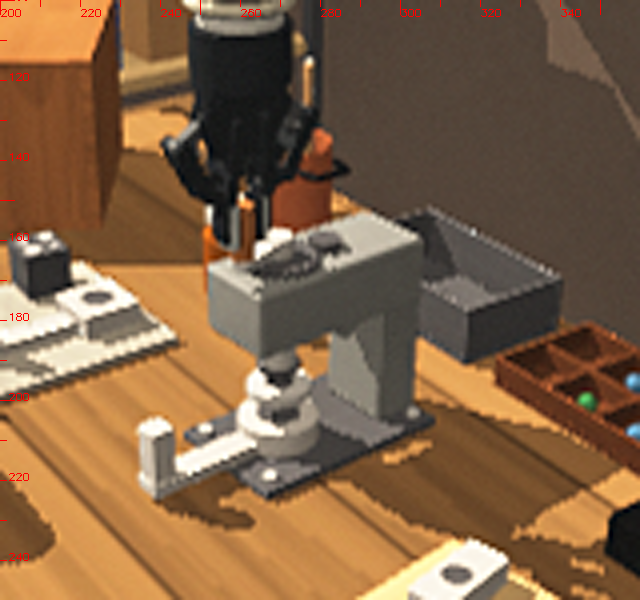

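```bash
cat > circ.py <<'E'
import numpy as np,sys
p0,n,step=float(sys.argv[1]),int(sys.argv[2]),float(sys.argv[3]);yaw=.077;r=5.0
a=np.radians(p0-np.arange(n+1)*step);P=r*np.stack([np.cos(a),np.sin(a)],1)
tx=np.array([-np.sin(yaw),np.cos(yaw)]);ty=np.array([np.cos(yaw),np.sin(yaw)])
Q=np.stack([P@tx,P@ty],1);Q=np.round(Q-Q[0],2)
print(";".join(f"0 0 0 {d[0]:.2f} {d[1]:.2f} 0 10" for d in np.diff(Q,axis=0)))
E
python3 circ.py 201 24 15 | tr ';' '\n'
```

```text
0 0 0 1.29 -0.21 0 10
0 0 0 1.30 0.14 0 10
0 0 0 1.22 0.46 0 10
0 0 0 1.05 0.77 0 10
0 0 0 0.83 1.01 0 10
0 0 0 0.53 1.19 0 10
0 0 0 0.21 1.29 0 10
0 0 0 -0.14 1.30 0 10
0 0 0 -0.46 1.22 0 10
0 0 0 -0.77 1.06 0 10
0 0 0 -1.01 0.82 0 10
0 0 0 -1.20 0.53 0 10
0 0 0 -1.28 0.21 0 10
0 0 0 -1.30 -0.13 0 10
0 0 0 -1.22 -0.47 0 10
0 0 0 -1.06 -0.77 0 10
0 0 0 -0.82 -1.01 0 10
0 0 0 -0.53 -1.19 0 10
0 0 0 -0.21 -1.29 0 10
0 0 0 0.13 -1.30 0 10
0 0 0 0.47 -1.22 0 10
0 0 0 0.77 -1.05 0 10
0 0 0 1.01 -0.83 0 10
0 0 0 1.19 -0.53 0 10
```

Call:
step_arm --rows "0 0 0 1.29 -0.21 0 10;0 0 0 1.30 0.14 0 10;0 0 0 1.22 0.46 0 10;0 0 0 1.05 0.77 0 10"

```text
time: 18.2
ee_pos: [0.5479, 0.0348, 0.2145]
tcp_rot: [-2.136, -2.302, 0.006]
force: [-5.4, -3.7, 6.5]
width: 0.0197
```

Run:
```python
from h import *
snap("wrist","16");crop("pics/wrist16.png",150,120,450,320,2,"pics/w16c.png")
from rig import arm;s=arm.state();print(s["ee_pos"],s["force"],s["torque"],s["width"])
```

```text
[0.5497738  0.03693127 0.214566  ] [-6.70443997  1.38772784  6.3890366 ] [ 0.11194144  1.2676867  -0.03692859] 0.019804311961445376
```

View pics/w16c.png

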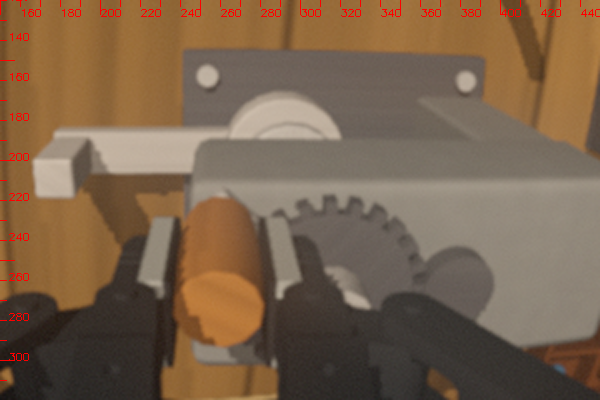

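Call:
step_arm --rows "0 0 0 0.83 1.01 0 10;0 0 0 0.53 1.19 0 10;0 0 0 0.21 1.29 0 10;0 0 0 -0.14 1.30 0 10;0 0 0 -0.46 1.22 0 10;0 0 0 -0.77 1.06 0 10"

```text
time: 18.75
ee_pos: [0.6191, 0.0427, 0.2145]
tcp_rot: [-2.134, -2.303, 0.005]
force: [-11.0, -2.7, 9.3]
width: 0.02
```

Call:
step_arm --rows "0 0 0 -1.01 0.82 0 10;0 0 0 -1.20 0.53 0 10;0 0 0 -1.28 0.21 0 10;0 0 0 -1.30 -0.13 0 10"

```text
time: 19.08
ee_pos: [0.637, -0.0025, 0.2145]
tcp_rot: [-2.133, -2.3, -0.0]
force: [-8.4, 7.4, 8.0]
width: 0.0201
```

Call:
step_arm --rows "0 0 0 -1.22 -0.47 0 10;0 0 0 -1.06 -0.77 0 10;0 0 0 -0.82 -1.01 0 10;0 0 0 -0.53 -1.19 0 10;0 0 0 0 0 0 10"

```text
time: 19.5
ee_pos: [0.6064, -0.0424, 0.2146]
tcp_rot: [-2.137, -2.302, -0.004]
force: [-2.7, 2.4, 3.4]
width: 0.0198
```

Run:
```python
from h import *
snap("wrist","17");snap("side","17");crop("pics/side17.png",200,130,360,250,4,"pics/s17c.png")
from rig import arm;s=arm.state();print(s["ee_pos"],s["force"],s["torque"],s["width"]);p=s["ee_pos"]-np.array([.5875,.0042,0]);print(np.hypot(*p[:2]),np.degrees(np.arctan2(p[1],p[0])))
```

```text
[ 0.60650995 -0.04242081  0.21452464] [-5.24389092  2.91578074  8.3458568 ] [ 0.5358623   0.88847891 -0.03726787] 0.0201464786043764
0.05034757259209971 -67.81649387264899
```

View pics/s17c.png

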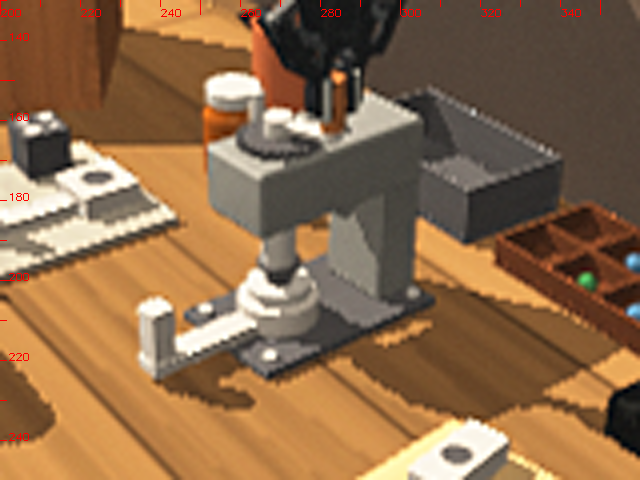

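View pics/wrist17.png

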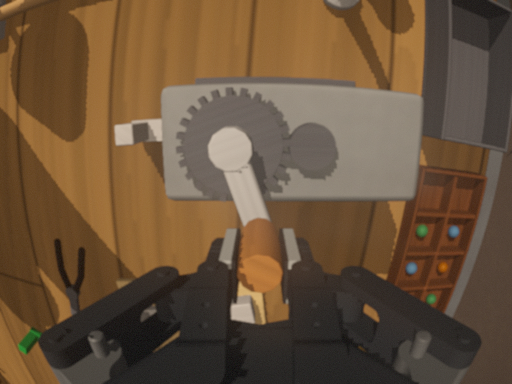

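Call:
step_arm --rows "0 0 0 -0.21 -1.29 0 10;0 0 0 0.13 -1.30 0 10"

```text
time: 19.77
ee_pos: [0.5851, -0.0461, 0.2147]
tcp_rot: [2.132, 2.299, 0.007]
force: [6.4, 1.3, -1.7]
width: 0.0199
```

Call:
step_arm --rows "0 0 0 0.47 -1.22 0 10;0 0 0 0.77 -1.05 0 10"

```text
time: 19.93
ee_pos: [0.5604, -0.0382, 0.2147]
tcp_rot: [2.13, 2.297, -0.001]
force: [3.6, -8.7, 0.2]
width: 0.0201
```

Call:
step_arm --rows "0 0 0 1.01 -0.83 0 10;0 0 0 1.19 -0.53 0 10"

```text
time: 20.1
ee_pos: [0.5425, -0.0182, 0.2146]
tcp_rot: [2.132, 2.299, -0.009]
force: [-4.5, -12.0, 7.0]
width: 0.0202
```

```bash
cat > tan.py <<'E'
import numpy as np
for x,y,fx,fy in eval(__import__("sys").argv[1]):
    p=np.array([x-.5875,y-.0042]);a=np.arctan2(p[1],p[0]);t=np.array([np.sin(a),-np.cos(a)]);print(np.degrees(a).round(1),"drag",-(t@[fx,fy]).round(1),"rad out",((p/np.hypot(*p))@[fx,fy]).round(1))
E
python3 - <<'E'
from rig import arm
s=arm.state();print(s["ee_pos"],s["force"])
E
```

```text
[ 0.5425035  -0.01816317  0.21459132] [ -4.52300094 -12.0226232    6.98659153]
```

```bash
python3 tan.py "[(.5479,.0348,-5.4,-3.7),(.6191,.0427,-11,-2.7),(.637,-.0025,-8.4,7.4),(.6064,-.0424,-2.7,2.4),(.5851,-.0461,6.4,1.3),(.5604,-.0382,3.6,-8.7),(.5425,-.0182,-4.5,-12)]"
```

```text
142.3 drag 6.2 rad out 2.0
50.6 drag 6.8 rad out -9.1
-7.7 drag 6.2 rad out -9.3
-67.9 drag -1.6 rad out -3.2
-92.7 drag 6.3 rad out -1.6
-122.6 drag 7.7 rad out 5.4
-153.5 drag 8.7 rad out 9.4
```

Call:
step_arm --rows "0 0 0 1.29 -0.21 0 10;0 0 0 1.30 0.14 0 10"

```text
time: 20.27
ee_pos: [0.5375, 0.0088, 0.2145]
tcp_rot: [2.135, 2.302, -0.012]
force: [-9.1, -9.6, 12.1]
width: 0.0201
```

Call:
step_arm --rows "0 0 0 0.65 0.2 0 10"

```text
time: 20.35
ee_pos: [0.539, 0.0169, 0.2145]
tcp_rot: [2.135, 2.304, -0.01]
force: [-10.4, -7.0, 13.8]
width: 0.0201
```

Call:
step_arm --rows "0 0 0 0 0 0 10;0 0 0 0 0 0 10"

```text
time: 20.52
ee_pos: [0.5393, 0.0179, 0.2145]
tcp_rot: [-2.134, -2.304, 0.007]
force: [-11.1, -2.5, 14.2]
width: 0.02
```

Run:
```python
from h import *
snap("wrist","18");snap("side","18");crop("pics/side18.png",200,130,360,250,4,"pics/s18c.png")
crop("pics/wrist18.png",150,90,450,320,2,"pics/w18c.png")
```

```text
(no output)
```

View pics/s18c.png

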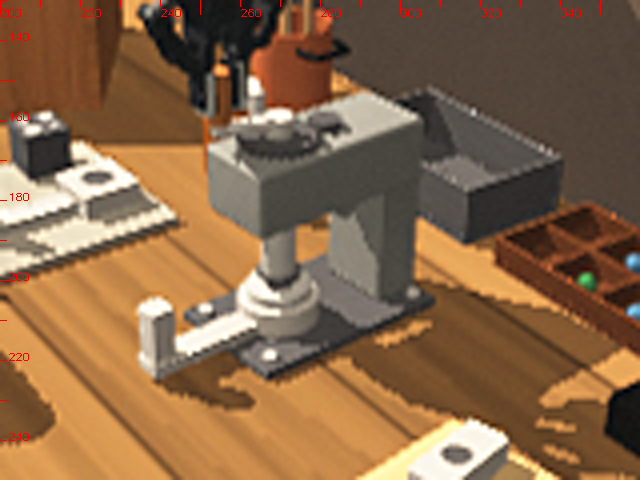

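View pics/w18c.png

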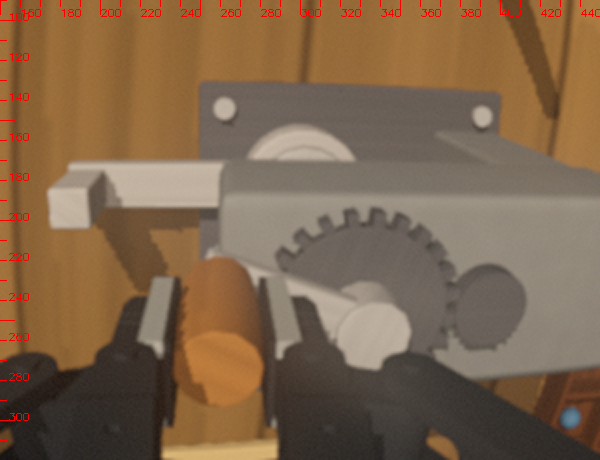

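Call:
step_arm --rows "0 0 0 0 0 0 30;0 0 0 0 0 0 50;0 0 0 0 0 0 60;0 0 0 0 0 0 60;0 0 0 0 0 -1.5 60;0 0 0 0 0 -3 60;0 0 0 0 0 -3 60;0 0 0 0 -2 -1 60;0 0 0 0 -3 0 60;0 0 0 0 -2 0 60;0 0 0 0 0 0 60;0 0 0 0 0 0 60"

```text
time: 21.62
ee_pos: [0.4711, 0.0131, 0.2985]
tcp_rot: [2.136, 2.302, 0.001]
force: [1.0, 0.6, 0.1]
width: 0.0509
```

Run:
```python
from h import *
W=snap("wrist","19");snap("side","19");crop("pics/wrist19.png",150,60,450,290,2,"pics/w19c.png")
```

```text
(no output)
```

View pics/w19c.png

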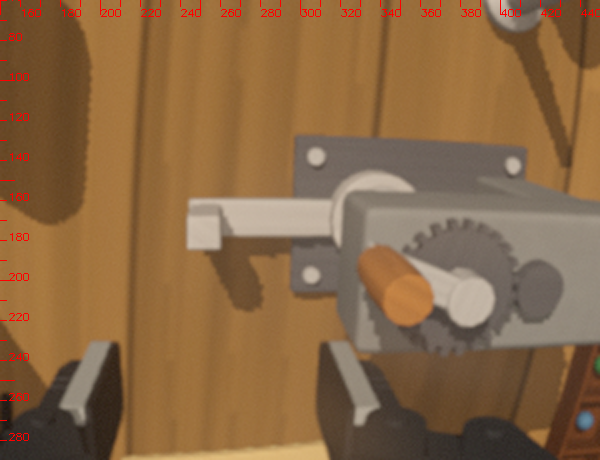

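Call:
step_arm --rows "0 0 0 2.5 -1 0 60;0 0 0 2.5 -1 1 60;0 0 0 1 0 3 60;0 0 0 0 0 3 60;0 0 0 0 0 3 60;0 0 0 0 0 3 60;0 0 0 0 0 3 60;0 0 0 0 0 3 60;0 0 0 0 0 3 60;0 0 0 0 0 1 60;0 0 0 0 0 0 60;0 0 0 0 0 0 60"

```text
time: 22.72
ee_pos: [0.4476, 0.0716, 0.0675]
tcp_rot: [-2.136, -2.302, 0.002]
force: [-0.4, 0.2, 1.3]
width: 0.0512
```

Run:
```python
from h import *
W=snap("wrist","20");crop("pics/wrist20.png",330,130,512,300,4,"pics/w20c.png")
```

```text
(no output)
```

View pics/w20c.png

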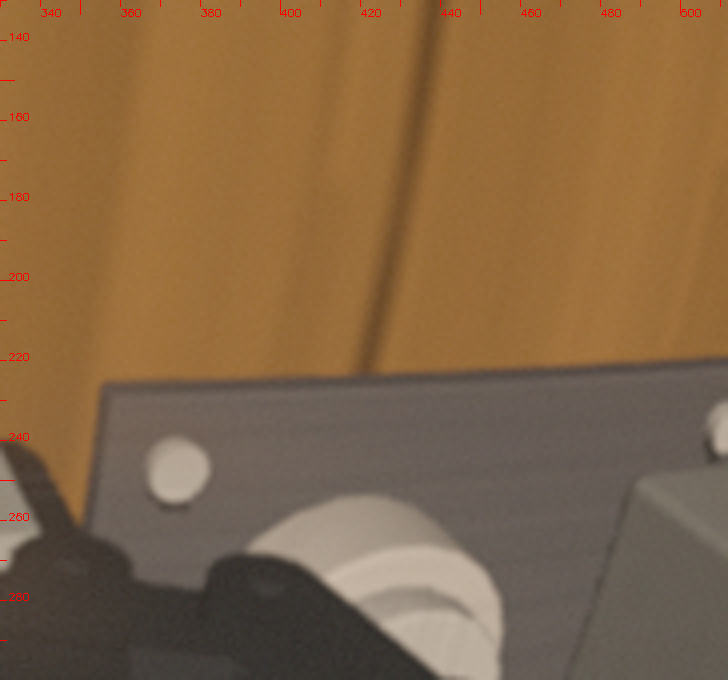

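Call:
step_arm --rows "0 0 0 0 0 -3 60;0 0 0 0 0 -3 60;0 0 0 -3 -0.5 0 60;0 0 0 -3 -0.5 0 60;0 0 0 -3 -0.5 0 60;0 0 0 -2 0 0 60;0 0 0 0 0 1.5 60;0 0 0 0 0 1 60;0 0 0 0 0 0 60;0 0 0 0 0 0 60"

```text
time: 23.6
ee_pos: [0.441, -0.0395, 0.1041]
tcp_rot: [2.136, 2.302, 0.001]
force: [-0.3, -0.4, -0.7]
width: 0.0511
```

Run:
```python
from h import *
W=snap("wrist","21");crop("pics/wrist21.png",330,100,512,270,4,"pics/w21c.png")
```

```text
(no output)
```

View pics/w21c.png

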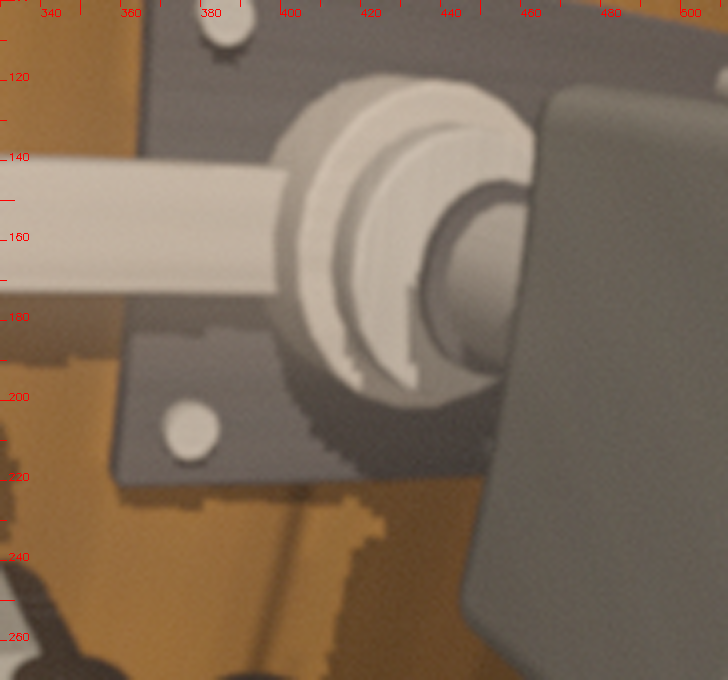

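```bash
python3 - <<'E'
from h import *
from scipy.optimize import least_squares
def fit(W,P,x0,r0,z0,c=None,r=None):
    # free: z, (r), (c)
    def un(v): 
        v=list(v); z=v.pop(0); cc=c if c is not None else (v.pop(0),v.pop(0)); rr=r if r is not None else v.pop(0); return z,np.array(cc),rr
    def f(v):
        z,cc,rr=un(v); return [np.hypot(*(onz(W,a,b,z)[:2]-cc))-rr for a,b in P]
    s=least_squares(f,[z0]+([] if c is not None else list(x0))+([] if r is not None else [r0])); return np.round(s.x,4),"rms",np.sqrt(np.mean(s.fun**2)).round(5)
W=load("wrist21.npz");g=lambda L:[(330+x/4,100+y/4) for x,y in L]
D=g([(300,250),(305,210),(330,155),(370,110),(420,85),(460,85),(500,105),(530,135),(303,290),(320,335),(345,375)])
T=g([(353,260),(360,220),(385,170),(420,138),(470,125),(505,135),(357,300),(375,345),(400,378)])
So=g([(333,260),(340,215),(365,165),(400,135),(440,122),(337,300)])
Co=g([(528,182),(500,181),(470,188),(440,213),(424,245),(421,280),(427,315),(445,345),(475,368)])
Ci=g([(528,203),(490,207),(460,230),(443,265),(447,305),(470,345),(500,370)])
ax=(.588,.0045)
print("die",fit(W,D,ax,0,.034,r=.035)); print("foot top",fit(W,T,ax,0,.045,r=.028),fit(W,T,ax,0,.045,c=ax,r=.028)); print("sole",fit(W,So,ax,0,.034,r=.028))
print("collar out",fit(W,Co,ax,.015,.055,c=ax)); print("collar in",fit(W,Ci,ax,.012,.06,c=ax))
W=load("wrist12.npz");g=lambda L:[(390+x/6,155+y/6) for x,y in L]
Co=g([(725,467),(690,475),(640,505),(590,562),(550,625),(525,690),(522,760),(540,820),(580,860)])
Ci=g([(725,540),(650,590),(605,660),(582,740),(590,800),(630,850)])
print("12 collar out",fit(W,Co,ax,.015,.075,c=ax)); print("12 collar in",fit(W,Ci,ax,.012,.08,c=ax))
E
python3 - <<'E'
import sys;sys.path.insert(0,'.')
import os;os.chdir('.')
from h import *
crop("pics/wrist12.png",450,200,512,300,8,"pics/w12e.png");crop("pics/wrist21.png",400,110,480,210,7,"pics/w21e.png")
W=load("wrist19.npz");k=onz(W,150+406/2,60+300/2,.247);print(k,np.degrees(np.arctan2(k[1]-.0042,k[0]-.5875)))
E
```

```text
die (array([0.0261, 0.5927, 0.005 ]), 'rms', np.float64(0.00028))
foot top (array([0.0364, 0.5929, 0.0043]), 'rms', np.float64(0.00033)) (array([0.0445]), 'rms', np.float64(0.00067))
sole (array([0.0268, 0.5934, 0.0039]), 'rms', np.float64(7e-05))
collar out (array([0.0551, 0.0186]), 'rms', np.float64(0.00057))
collar in (array([0.0603, 0.0162]), 'rms', np.float64(0.00101))
12 collar out (array([0.0819, 0.0196]), 'rms', np.float64(0.00074))
12 collar in (array([0.0864, 0.016 ]), 'rms', np.float64(0.00081))
[0.53825835 0.01805623 0.247     ] 164.28380048445246
```

View pics/w12e.png

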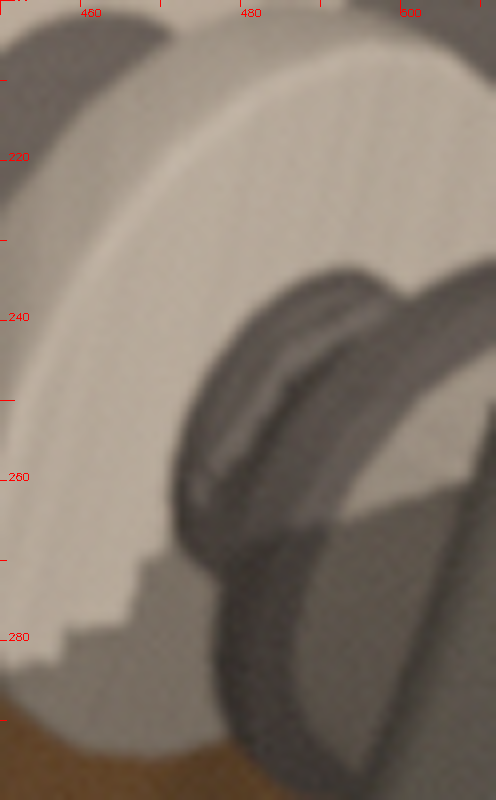

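View pics/w21e.png

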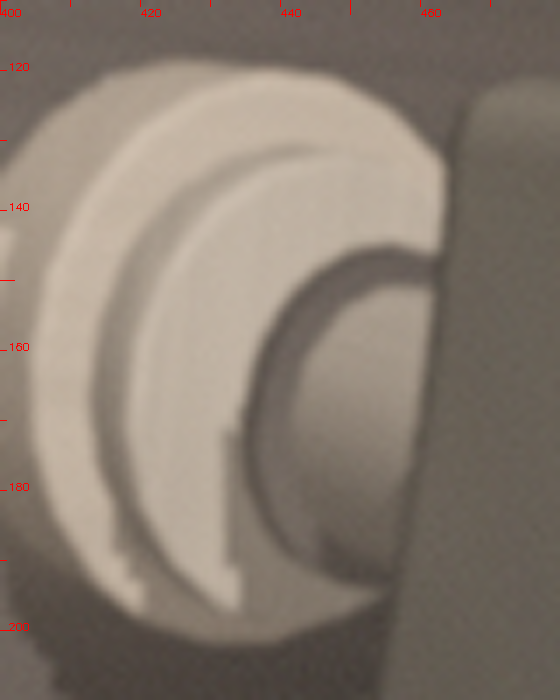

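Call:
step_arm --rows "0 0 0 0 0 -2 60;0 0 0 0 0 -3 60;0 0 0 0 0 -3 60;0 0 0 0 0 -2 60;0 0 0 0 0 0 60;0 0 0 0 0 0 60"

```text
time: 24.15
ee_pos: [0.4418, -0.0393, 0.2052]
tcp_rot: [2.133, 2.301, 0.004]
force: [0.5, -0.3, 0.4]
width: 0.0516
```

Run:
```python
from h import *
for n in ["scene","side"]: snap(n,"22")
crop("pics/side22.png",150,130,380,290,3,"pics/s22c.png")
```

```text
(no output)
```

View pics/s22c.png

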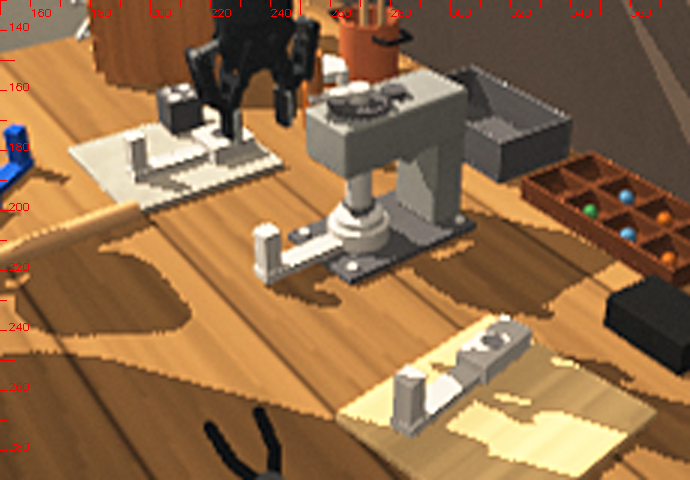

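View pics/scene22.png

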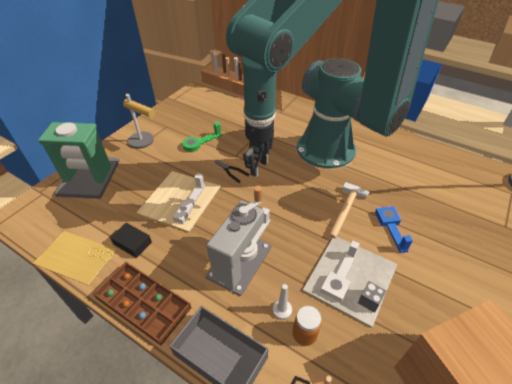

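The side view shows the round die under the foot (about 270,205) and the square die flat on the slab (about 215,182). The narrow die is still on its board, and the gripper touches nothing.

Run:
```python
from rig import arm
print(arm.job_done())
```

```text
the job is handed in; nothing more can be done
None
```

I moved the square die from the press to the free half of the slab and set the round die on the base plate under the foot. I then wound the crank clockwise by about 1.1 turns (397°), let go and backed away. The job was handed in at about 24 s.

**Last checks:**
- **Centring:** the round die's centre was within about 1–2 mm of the foot's centre in the wrist camera, measured just before I released it.
- **Pressing:** the drag at the knob rose from about 6.4 N to 9.4–10.4 N. That puts the spring about 6 mm closed. The angle turned and the collar-to-foot gap in the pictures gave 5.9–6.8 mm, so it is about half closed and not solid.
- **After letting go:** the knob stayed at the angle where I left it. The square die lies flat on the slab. The narrow die and the look-alikes show no visible change in the final views, and the gripper is clear of everything.

**Disagreements:**
- The first circle fits with free height in the last close-up came out 5–8 mm too low and 5 mm too far along x, for the die and the foot alike. I relied on the fits with the axis held fixed.
- The foot's starting height measured about 43.5 mm against the stated minimum of 44 mm, which is within the calibration error.

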